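Tighten the burr lock ring of the coffee grinder

ROBOT

A 6-joint arm with a two-finger parallel gripper is mounted at the origin on the work surface. World frame = base frame: x ahead of the robot, y to its left, z up, the work surface at z = 0. Lengths are in m, angles in rad, forces in N, time in s.
With the tool pointing down it reaches from about 0.375 to 0.9 m from the base axis. Payload 3.1 kg.
Tool frame: the origin (TCP) lies between the finger pads; the fingertips stand robot.tip_extent ahead of it and the grasp point (between the pads) lies 3 mm ahead of it (robot.tip_extent is the distance from the TCP to the fingertips, in m); z points along the fingers, x is the direction in which the jaws open and shut, and the axes are right-handed (so a half turn about z gives the same grasp; the last joint's range is limited). The gripper opens to 87 mm and grips with 3 to 60 N. Pads are 19 mm wide; open, the fingers measure 117 mm over their backs; the gripper's body (75 mm by 190 mm) begins 51 mm behind the grasp point.
Start: joints at [-1.435, 0.527, 1.433, -0, 1.181, -0.178], TCP at [0.194, -0.594, 0.245] pointing down, gripper open.
Joint ranges: [-3.08, 3.08], [-0.75, 2.2], [0.22, 2.44], [-1.43, 4.57], [0, 2.65], [-2.85, 2.85]. Speed limits (rad/s): [2.79, 2.79, 3.14, 3.14, 3.14, 3.14].

INTERFACE

Orientations are given as a unit quaternion [x, y, z, w].
In Python, from rig import robot, cams gives the robot as it stands.
- The arm moves only by the tool carry_out, never from a script. Its argument "steps" is a list of rows, each a list of 3 entries, a list of its own where there are three numbers: the shift along the world's x, y, z in cm, then the turn about the world's z in degrees, then the closure, from 0 (fully open) to 1 (shut). In form: [[[dx, dy, dz], spin, fingers], ...]. A call has 1 to 10 rows; each row shifts and turns the pose as measured when the row begins; what a row does not reach is not made up. A row lasts 1/10 s, in which the tool goes at most 50 mm and 8.59 degrees, less where a joint would pass 70% of its speed; a pose out of reach is approached as far as the arm can. A call with a gripper value outside its range is refused whole. The fingers move at their own pace and stop on an object; "squeeze" is the grip in N (left out, the last holds). Time passes only in rows, so rows that do not move let the fingers close. It gives the time, the measured TCP pose, the force and the opening at its end, in the units of the state.
- robot.get_obs(): the state, without advancing time (a new reading comes with each control period).
- cams.camera(name): name is "scene" or "side" or "wrist"; returns a dict with "pixels" (384x512x3 uint8, red, green, blue), "fx", "fy", "cx", "cy" (pixels), "eye" and "rotation" of the camera in the world. Camera axes: x right, y up, looking along -z (the intrinsics and any distortion apply to the point x, -y, -z); pixel columns grow to the right and rows downward; lengths in m; the calibration is good to about 2 mm. A picture is of the moment at which its call begins. There is no depth.
- robot.hand_in(): hands the job in, once; it reports no verdict.
The state is a dict: "time": time; "q": joint angles; "joint_velocities": joint speeds; "joint_torque": joint torques, N m; "position": TCP position; "tool_rot": TCP orientation; "ft_force": force on the tool from outside, world axes, zero at the start; "moment": the same for the moment, N m; "grip_width": finger opening in m.
Only numpy, scipy, OpenCV 4.12 (cv2) and the standard library are available. Lean on these libraries where they do the work, as an engineer would, in place of code of your own. Each camera call takes 0.05 s, during which the arm holds its last target. There are 200 camera calls.

TASK

The grinder's burr has been refitted after cleaning, but its lock ring, sunk in the open collar on top, is only finger-tight. Pick up the two-pin spanner from the rubber mat, set both its pins in the ring's two holes and turn the ring clockwise, seen from above, until it is fully home against its stop. Then lay the spanner back on the mat, flat and pins down, without dropping it, and leave the other things where they are.

Things in the scene. Friction and masses are not known exactly. Their poses are not given: they have to be found in the camera images.
- spanner_grip (a point): Centre of the handle of the two-pin spanner (about 0.24 kg), half-way up: dark wooden handle 112 mm long, 16 wide, 22 high, flat sides. Axes: x from the pins to the handle's free end, z up. From here the pin tips are at x -116, y +30 and -30, z -11 mm. At the start it lies level on the mat, on its pin tips and the handle's underside, which are at one level.
- pin_a (a point): Tip of the pin at the spanner's +y. Pins are steel, 5 mm in diameter, tapered over the last 3 mm to 2.4 mm, 60 mm apart. They stand 15 mm down from a steel cross-head (78 mm by 14 mm, round ends 18 mm wide, 8 mm thick), which a steel arm of the same thickness, 16 mm wide, joins to the upper part of the handle's end. Arm and head lie 4 to 12 mm above the handle's centre. Axes as spanner_grip.
- pin_b (a point): Tip of the other pin, at the spanner's -y. Axes as spanner_grip.
- lock_ring (a joint): Angle by which the lock ring is screwed in, rad; it grows as the ring turns clockwise seen from above. It starts loose, anywhere from 0 to 0.5, and is fully home at 1.30, at a hard stop. The ring turns about a fixed upright axis, does not rise or sink, drags with about 0.25 N m and stays where it is left.
- ring_face (a point): Centre of the lock ring's upper face: flat steel ring, 82 mm outside, 45 mm inside diameter, 6 mm thick, its face 207 mm above the table and 8 mm below the rim of the grinder's round aluminium collar (84 mm inside, 100 mm outside diameter). Axes turn with the ring: x from hole_b to hole_a, z up. With the pins fully in, their tips are 7 mm below this face and the spanner's arm rests on the rim.
- hole_a (a point): Centre of the mouth of one hole of the ring, in its upper face: round, upright, 8 mm in diameter, through the ring. The two holes are 60 mm apart, on either side of the axis; either pin may go in either hole. The floor below is 11 mm under the face. Axes as ring_face.
- hole_b (a point): Centre of the mouth of the other hole, opposite hole_a. Axes as ring_face.
- mat: Black rubber service mat fixed on the table, 280 mm along its x, 360 mm along its y, 4 mm thick. Origin at the centre of its underside, z up.
- grinder: Bench coffee grinder with its hopper off, fixed on the table: white body 120 mm in diameter on a black base 215 by 150 mm. Origin on the table under the ring's axis, chute to its -x. Its highest part is the collar's rim, 215 mm up; outside the collar nothing is higher than 182 mm, and beyond 70 mm from the axis nothing is higher than 165 mm.
- screwdriver: Bystander: screwdriver, 170 mm long, black handle, lying on the mat near its edge on the robot's side. Origin in its underside.
- grinder_brush: Bystander: flat brush with a pale wooden handle, about 145 mm long, 12 mm thick, lying on the mat near its far edge. Origin in its underside, axis x from handle to bristles.
- milk_pitcher: Bystander: stainless milk pitcher with handle, 80 mm across, 98 mm tall. Origin at the centre of its underside.
- tumbler: Bystander: clear glass tumbler, 74 mm across, 85 mm tall. Origin at the centre of its underside.
- bean_hopper: Bystander: the grinder's clear bean hopper with black lid, taken off and standing on the table, 120 mm across, 110 mm tall. Origin at the centre of its underside.
- dosing_cup: Bystander: small steel dosing cup, 58 mm across, 62 mm tall. Origin at the centre of its underside.
- tamper: Bystander: steel coffee tamper standing on its 58 mm base, 83 mm tall. Origin at the centre of its underside.
- cup: Bystander: white espresso cup with a handle, 76 mm across, 58 mm tall. Origin at the centre of its underside.

How it is judged:
On the way, in this order (a step that is already met when the one before it is completed fails the run):
1. both pins of the spanner are at least 3 mm down in the ring's two holes (z of each of pin_a, pin_b in the frame of ring_face below -0.003 m and ((horizontal distance between pin_a and hole_a below 0.005 m and horizontal distance between pin_b and hole_b below 0.005 m) or (horizontal distance between pin_a and hole_b below 0.005 m and horizontal distance between pin_b and hole_a below 0.005 m))), for 0.2 s.
2. with both pins still in its holes, the ring has been turned clockwise to its stop (within 0.06 rad) (z of each of pin_a, pin_b in the frame of ring_face below -0.002 m and ((horizontal distance between pin_a and hole_a below 0.005 m and horizontal distance between pin_b and hole_b below 0.005 m) or (horizontal distance between pin_a and hole_b below 0.005 m and horizontal distance between pin_b and hole_a below 0.005 m)) and value of joint lock_ring above 1.24 rad), for 0.1 s.
At the end, for the whole second after the job is handed in: The lock ring is at its stop (joint above 1.24 of 1.30 rad), and the spanner lies released and at rest on the mat: handle centre and both pins within the mat's outline, flat (tilt under 0.1 rad, pins down), its handle no more than 5 mm above lying on the mat (value of joint lock_ring above 1.24 rad and x of spanner_grip in the frame of mat between -0.14 and 0.14 m and y of spanner_grip in the frame of mat between -0.18 and 0.18 m and x of pin_a in the frame of mat between -0.14 and 0.14 m and y of pin_a in the frame of mat between -0.18 and 0.18 m and x of pin_b in the frame of mat between -0.14 and 0.14 m and y of pin_b in the frame of mat between -0.18 and 0.18 m and z of spanner_grip in the frame of mat below 0.02 m and angle between spanner_grip's own z axis and vertical below 0.1 rad and linear speed of spanner below 0.02 m/s and contact force between the fingers and spanner below 0.05 N); the robot touches nothing.
It fails at once if a bystander (screwdriver, brush, pitcher, tumbler, hopper, dosing cup, tamper or cup) is moved more than 30 mm (distance of any of screwdriver, grinder_brush, milk_pitcher, tumbler, bean_hopper, dosing_cup, tamper, cup from where it was at the start of the episode above 0.03 m).
It fails at once if the spanner falls freely from more than 20 mm above the mat (contact force between spanner and anything else below 0.01 N and z of spanner_grip in the frame of mat above 0.035 m and linear speed of spanner above 0.2 m/s).
It also fails if it takes over 64 s, if anything falls off the work surface, if the arm or the gripper's body presses on something with over 40 N, if the wrist force passes 120 N, or if a joint passes its speed limit or range.

## Working session

There is one attempt and no reset: what is moved stays moved. The work goes in short steps, Python scripts to look and compute and a tool call to move; the robot and the scene stay as the last step left them, time stands still between calls to the robot, and variables do not carry over. Pictures are saved under pics/ and viewed, about 8 in all and at most 12, crops included, and the job is handed in when it is done.

Besides the shell and the picture viewer there is one more tool, called as a command line: name --argument value ..., lists and objects as JSON in quotes. carry_out: Moves the arm, as the interface text tells. Its arguments: {"type":"object","properties":{"steps":{"type":"array"},"squeeze":{"type":"number"}},"required":["steps"]}

```bash
ls; mkdir -p pics
python3 - <<'E'
from rig import robot,cams
import cv2,numpy as np
o=robot.get_obs();print({k:np.round(v,3) for k,v in o.items()}, robot.tip_extent)
for n in ["scene","side","wrist"]:
    c=cams.camera(n);cv2.imwrite(f"pics/{n}0.png",c["pixels"][:,:,::-1])
    print(n,c["fx"],c["fy"],c["cx"],c["cy"],np.round(c["eye"],3),np.round(c["rotation"],3).tolist(),[k for k in c])
a=[cv2.imread(f"pics/{n}0.png") for n in ["scene","side"]]
cv2.imwrite("pics/two.png",np.hstack(a)[:, :])
E
```

```text
pics
{'time': np.float64(0.0), 'q': array([-1.434,  0.528,  1.434, -0.   ,  1.181, -0.179]), 'joint_velocities': array([-0.001,  0.   ,  0.   ,  0.001,  0.001, -0.001]), 'joint_torque': array([-3.0000e-03, -4.4005e+01, -1.7659e+01,  6.3000e-02,  5.8000e-02,
       -0.0000e+00]), 'position': array([ 0.193, -0.594,  0.244]), 'tool_rot': array([ 0.809, -0.588, -0.001, -0.001]), 'ft_force': array([-0.008, -0.207, -0.411]), 'moment': array([0.003, 0.005, 0.041]), 'grip_width': np.float64(0.087)} 0.022
scene 360.3654537699115 360.3654537699115 251.24900345161012 188.88142124187556 [1.294 0.147 0.745] [0.299, 0.31, 0.65, 0.626] ['pixels', 'fx', 'fy', 'cx', 'cy', 'eye', 'rotation']
side 357.63751571914463 357.63751571914463 250.94108366529525 190.167776580623 [0.504 1.016 0.778] [-0.018, 0.468, 0.883, -0.039] ['pixels', 'fx', 'fy', 'cx', 'cy', 'eye', 'rotation']
wrist 296.05715189279096 296.05715189279096 253.44857622678387 192.23496698875604 [ 0.264 -0.571  0.384] [-0.109, 0.081, -0.582, 0.802] ['pixels', 'fx', 'fy', 'cx', 'cy', 'eye', 'rotation']
```

Run:
```python
import cv2
for n in ["scene","side"]:
    cv2.imwrite(f"pics/{n}0b.png",cv2.resize(cv2.imread(f"pics/{n}0.png"),(800,600),interpolation=cv2.INTER_CUBIC))
```

```text
(no output)
```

View pics/scene0b.png

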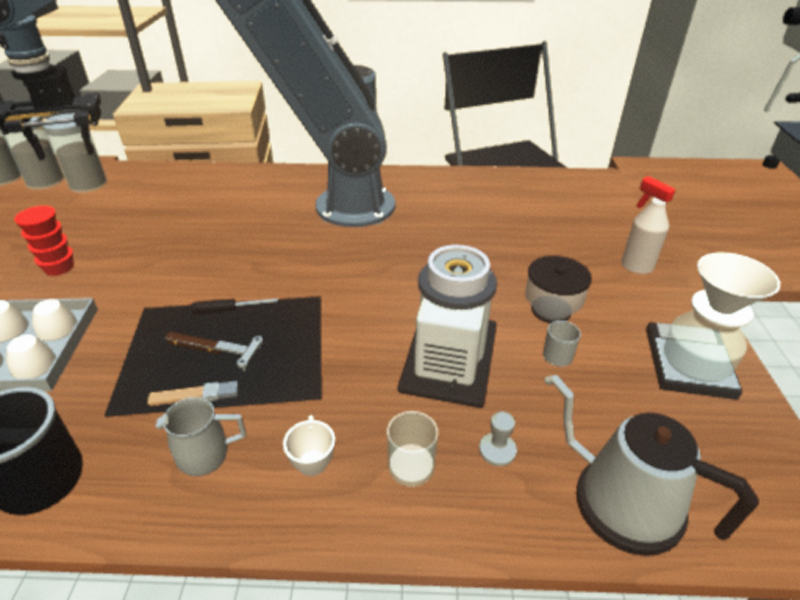

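View pics/side0b.png

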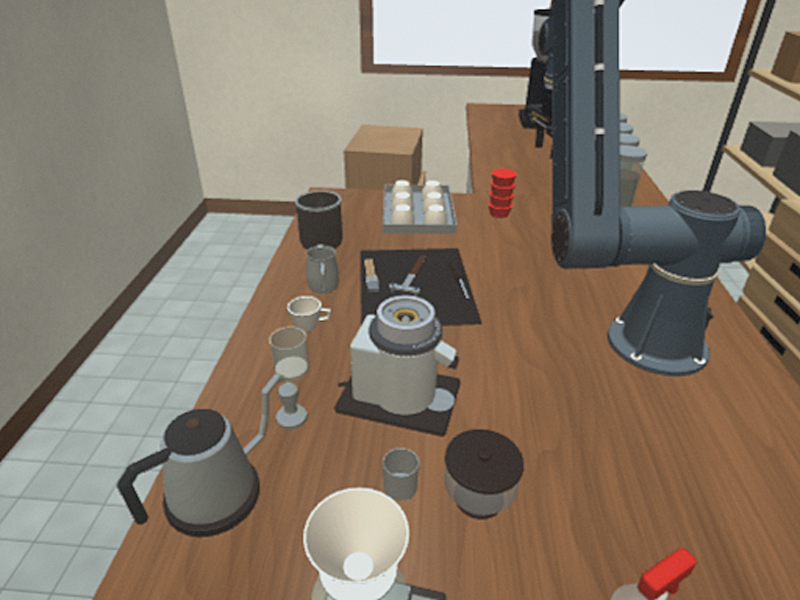

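The scene view shows the mat with the spanner (handle from about (168,338) to (228,350), head about (250,352) at 800x600) and the collar at (459,265). The side view shows the collar at (406,315) and the spanner at (410,275). I'll cast rays for these.

```bash
cat > h.py <<'E'
from rig import robot,cams
import cv2,numpy as np
from scipy.spatial.transform import Rotation as R
def shot(n,f=None):
    c=cams.camera(n)
    if f: cv2.imwrite(f"pics/{f}.png",c["pixels"][:,:,::-1])
    return c
def ray(c,u,v):
    d=np.array([(u-c["cx"])/c["fx"],-(v-c["cy"])/c["fy"],-1.])
    return np.array(c["eye"]),R.from_quat(c["rotation"]).apply(d)
def onz(c,u,v,z):
    e,d=ray(c,u,v); return e+d*(z-e[2])/d[2]
def proj(c,p):
    q=R.from_quat(c["rotation"]).inv().apply(np.asarray(p)-c["eye"])
    return c["cx"]+c["fx"]*q[0]/-q[2], c["cy"]-c["fy"]*q[1]/-q[2]
def cross(c1,p1,c2,p2):
    e1,d1=ray(c1,*p1);e2,d2=ray(c2,*p2)
    t=np.linalg.lstsq(np.c_[d1,-d2],e2-e1,rcond=None)[0]
    a,b=e1+t[0]*d1,e2+t[1]*d2; return (a+b)/2,np.linalg.norm(a-b)
E
python3 - <<'E'
from h import *
s=shot("scene");d=shot("side")
k=.64
for nm,u,v,z in [("handle end",167,339,.02),("handle front",227,350,.025),("head1",259,338,.024),("head2",243,366,.024),("collar",459,262,.215),("mat1",145,309,.004),("mat2",322,297,.004),("mat3",322,398,.004),("mat4",110,410,.004)]:
    print(nm,np.round(onz(s,u*k,v*k,z),3))
for nm,u,v,z in [("collar",407,313,.215),("handle end",422,258,.02),("h front",411,280,.025),("head1",392,286,.024),("head2",417,291,.024),("mat",480,322,.004),("mat",361,332,.004)]:
    print("side",nm,np.round(onz(d,u*k,v*k,z),3))
E
```

```text
handle end [ 0.544 -0.302  0.02 ]
handle front [ 0.574 -0.18   0.025]
head1 [ 0.54  -0.129  0.024]
head2 [ 0.612 -0.141  0.024]
collar [0.551 0.227 0.215]
mat1 [ 0.442 -0.387  0.004]
mat2 [ 0.391 -0.033  0.004]
mat3 [0.662 0.003 0.004]
mat4 [ 0.701 -0.347  0.004]
side collar [0.543 0.234 0.215]
side handle end [ 0.532 -0.294  0.02 ]
side h front [ 0.555 -0.172  0.025]
side head1 [ 0.6   -0.142  0.024]
side head2 [ 0.537 -0.125  0.024]
side mat [ 0.386 -0.039  0.004]
side mat [0.656 0.024 0.004]
```

carry_out --steps '[[[3.3, 3.5, 0], 6.2, 0], [[3.3, 3.5, 0], 6.2, 0], [[3.3, 3.5, 0], 6.2, 0], [[3.3, 3.5, 0], 6.2, 0], [[3.3, 3.5, 0], 6.2, 0], [[3.3, 3.5, 0], 6.2, 0], [[3.3, 3.5, 0], 6.2, 0], [[3.3, 3.5, 0], 6.2, 0], [[3.3, 3.5, 0], 6.2, 0], [[3.3, 3.5, 0], 6.2, 0]]' --squeeze 60

```text
time: 1.25
position: [0.5284, -0.237, 0.2437]
tool_rot: [0.997, -0.072, 0.003, 0.002]
ft_force: [0.3, -0.8, -0.2]
grip_width: 0.0872
```

Run:
```python
from h import *
c=shot("wrist","w1"); print(c["eye"],R.from_quat(c["rotation"]).as_matrix().round(3).tolist())
print([proj(c,p) for p in [(.544,-.302,.02),(.574,-.18,.025),(.54,-.129,.024),(.61,-.141,.024)]])
cv2.imwrite("pics/w1b.png",cv2.resize(cv2.imread("pics/w1.png"),(800,600),interpolation=cv2.INTER_CUBIC))
```

```text
[ 0.53916759 -0.16371584  0.38351198] [[0.99, 0.139, 0.034], [-0.143, 0.952, 0.27], [0.005, -0.272, 0.962]]
[(np.float64(270.7526732050442), np.float64(216.697542963344)), (np.float64(283.09182408930127), np.float64(118.2641672694498)), (np.float64(248.0840843008544), np.float64(76.90589229796294)), (np.float64(310.3987579298146), np.float64(78.67484365248622))]
```

View pics/w1b.png

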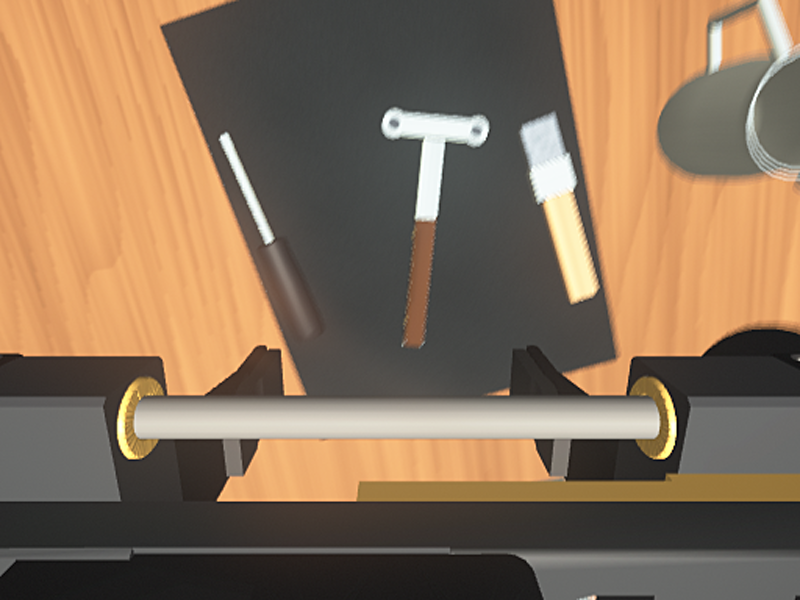

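The wrist view shows the spanner clearly: head bosses at (394,124) and (478,130), handle from (425,221) to (413,347) (800x600 scale). Next I'll measure it with masks.

```bash
cat >> h.py <<'E'
def spanner(c,roi,ztop):
    """roi x0,y0,x1,y1 native px. returns handle centre, axis heading(deg), head centre"""
    x0,y0,x1,y1=roi; im=c["pixels"][y0:y1,x0:x1].astype(int)
    r,g,b=im[...,0],im[...,1],im[...,2]
    def big(m):
        k=cv2.findContours(m.astype(np.uint8),cv2.RETR_EXTERNAL,cv2.CHAIN_APPROX_NONE)[0]
        return max(k,key=cv2.contourArea)[:,0]+[x0,y0]
    hd=big((r-b>40)&(r>60)); st=big((np.abs(r-b)<45)&(g>110))
    H=np.array([onz(c,u,v,ztop)[:2] for u,v in hd]); S=np.array([onz(c,u,v,ztop+.001)[:2] for u,v in st])
    return H,S
E
python3 - <<'E'
from h import *
c=shot("wrist")
H,S=spanner(c,(225,55,325,228),.026)
for n,P in (("handle",H),("steel",S)):
    (m,w,a)=cv2.minAreaRect((P*1000).astype(np.float32)); print(n,np.round(m,1),np.round(w,1),a)
ch=np.array(cv2.minAreaRect((H*1000).astype(np.float32))[0])
L=onz(c,394*.64,124*.64,.027)*1000;Q=onz(c,478*.64,130*.64,.027)*1000
print("bosses",L,Q,np.linalg.norm(L-Q)); m=(L+Q)[:2]/2
print("axis heading from head mid to handle",np.degrees(np.arctan2(*(ch-m)[::-1])),np.linalg.norm(ch-m),"boss heading",np.degrees(np.arctan2(*(Q-L)[1::-1])))
E
```

```text
handle [ 543.9 -254.8] [102.7  16.4] 76.40428924560547
steel [ 565.3 -169.6] [77.5 77.4] 77.00603485107422
bosses [ 549.27030915 -125.2396291    27.        ] [ 609.3116421  -137.52769534   27.        ] 61.285873038798215
axis heading from head mid to handle -106.01578213059217 128.39634968434936 boss heading -11.566436513838266
```

carry_out --steps '[[[0.8, 0.4, -3], -1.7, 0.3], [[0.8, 0.4, -3], -1.7, 0.3], [[0.8, 0.4, -3], -1.7, 0.3], [[0, 0, 0], 0, 0.3]]'

```text
time: 1.75
position: [0.5562, -0.2216, 0.1528]
tool_rot: [0.993, -0.115, 0.005, 0.003]
ft_force: [-0.6, 0.5, 0.1]
grip_width: 0.0648
```

Run:
```python
from h import *
c=shot("wrist","w2"); o=robot.get_obs(); print(o["position"],R.from_quat(o["tool_rot"]).as_matrix().round(3).tolist(),o["grip_width"])
cv2.imwrite("pics/w2b.png",cv2.resize(cv2.imread("pics/w2.png"),(800,600),interpolation=cv2.INTER_CUBIC))
```

```text
[ 0.55703486 -0.22264306  0.15479238] [[0.974, -0.228, 0.012], [-0.228, -0.974, -0.009], [0.014, 0.006, -1.0]] 0.0636585865899643
```

View pics/w2b.png

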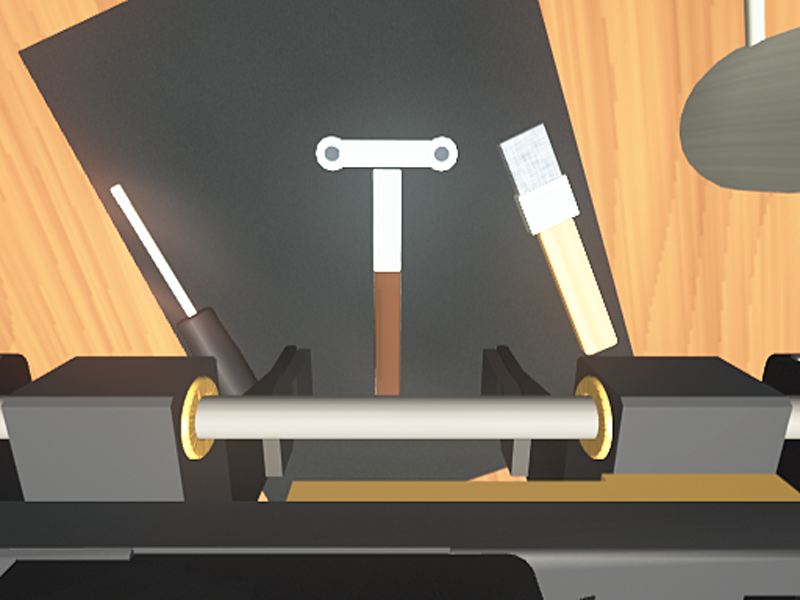

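The view is square to the spanner: bosses at (332,154) and (442,154), handle axis at u≈387, and jaw centre at u≈397. I'll need a small shift left.

Run:
```python
from h import *
c=shot("wrist");o=robot.get_obs();p=o["position"]
M=R.from_quat(o["tool_rot"]).as_matrix()
print("p",p.round(4),"cam in tool",(M.T@(c["eye"]-p)).round(4))
for n,u,v,z in [("a",332,154,.027),("b",442,154,.027),("hf",387.5,272,.026),("h2",387.5,385,.026)]:
    q=onz(c,u*.64,v*.64,z); print(n,q.round(4),"tool",(M.T@(q-p)).round(4))
```

```text
p [ 0.5579 -0.2234  0.1564] cam in tool [ 0.0003 -0.0742 -0.1384]
a [ 0.5441 -0.1356  0.027 ] tool [-0.0358 -0.0834  0.1282]
b [ 0.6031 -0.1494  0.027 ] tool [ 0.0248 -0.0834  0.1293]
hf [ 0.5582 -0.2074  0.026 ] tool [-0.0056 -0.0167  0.1302]
h2 [ 0.5411 -0.2789  0.026 ] tool [-0.0059  0.0569  0.1308]
```

carry_out --steps '[[[-0.3, -0.1, -3.5], 0, 0.5], [[-0.3, -0.1, -3.5], 0, 0.5], [[0, 0, -2.5], 0, 0.5], [[0, 0, 0], 0, 0.5]]'

```text
time: 2.25
position: [0.5557, -0.2324, 0.0689]
tool_rot: [0.993, -0.116, 0.017, 0.009]
ft_force: [-0.6, 1.3, -0.1]
grip_width: 0.0447
```

carry_out --steps '[[[-0.2, 0.5, -1.5], 0, 0.5], [[0, 0, 0], 0, 0.5], [[0, 0, 0], 0, 0.5]]'

```text
time: 2.55
position: [0.5569, -0.2318, 0.0605]
tool_rot: [0.993, -0.116, 0.021, 0.012]
ft_force: [-0.6, -0.1, -0.6]
grip_width: 0.043
```

```bash
cat >> h.py <<'E'
def st():
    o=robot.get_obs(); M=R.from_quat(o["tool_rot"]).as_matrix()
    print("t",o["time"].round(2),"p",o["position"].round(4),"jaw",np.degrees(np.arctan2(M[1,0],M[0,0])).round(2),"z",M[:,2].round(4),"F",o["ft_force"].round(1),"M",o["moment"].round(2),"w",o["grip_width"].round(4),"q",o["q"].round(3)); return o
E
python3 -c "
from h import *
st()"
```

```text
Traceback (most recent call last):
  File "h.py", line 32, in st
    print("t",o["time"].round(2),"p",o["position"].round(4),"jaw",np.degrees(np.arctan2(M[1,0],M[0,0])).round(2),"z",M[:,2].round(4),"F",o["ft_force"].round(1),"M",o["moment"].round(2),"w",o["grip_width"].round(4),"q",o["q"].round(3)); return o
              ^^^^^^^^^^^^^^^
AttributeError: 'float' object has no attribute 'round'
```

```bash
sed -i 's/o\["time"\].round(2)/round(float(o["time"]),2)/' h.py; sed -i 's/o\["grip_width"\].round(4)/round(float(o["grip_width"]),4)/' h.py; python3 -c "
from h import *
st();shot('side');st();shot('side');st()"
```

```text
t 2.55 p [ 0.5569 -0.2318  0.0605] jaw -13.36 z [ 0.0397 -0.0291 -0.9988] F [-0.6 -0.1 -0.6] M [-0.05 -0.06 -0.04] w 0.043 q [-0.578  0.74   1.654 -0.004  0.698 -0.341]
t 2.6 p [ 0.5567 -0.2316  0.0605] jaw -13.36 z [ 0.0395 -0.029  -0.9988] F [0.1 0.8 0.3] M [-0.01 -0.01 -0.04] w 0.0437 q [-0.578  0.74   1.654 -0.004  0.698 -0.341]
t 2.65 p [ 0.5566 -0.2314  0.0603] jaw -13.36 z [ 0.0393 -0.0287 -0.9988] F [ 0.5  0.7 -0.4] M [ 0.02 -0.04  0.03] w 0.0434 q [-0.578  0.74   1.655 -0.004  0.698 -0.341]
```

carry_out --steps '[[[0, 0, 0], 0, 0.5]]'

```text
time: 2.75
position: [0.5571, -0.2319, 0.0616]
tool_rot: [0.993, -0.116, 0.022, 0.012]
ft_force: [-0.2, -1.0, 0.6]
grip_width: 0.044
```

```bash
python3 -c "
from h import *
st()"
```

```text
t 2.75 p [ 0.5571 -0.2319  0.0616] jaw -13.36 z [ 0.0408 -0.0298 -0.9987] F [-0.2 -1.   0.6] M [ 0.02 -0.09 -0.03] w 0.044 q [-0.578  0.738  1.654 -0.004  0.699 -0.341]
```

carry_out --steps '[[[0, 0, 0], 0, 0.5], [[0, 0, 0], 0, 0.5], [[0, 0, 0], 0, 0.5]]'

```text
time: 3.05
position: [0.5582, -0.2326, 0.0635]
tool_rot: [0.993, -0.116, 0.024, 0.013]
ft_force: [0.5, -0.2, -0.4]
grip_width: 0.0435
```

```bash
python3 -c "
from h import *
st()"
```

```text
t 3.05 p [ 0.5582 -0.2326  0.0635] jaw -13.34 z [ 0.0436 -0.0317 -0.9985] F [ 0.5 -0.2 -0.4] M [-0.   -0.02  0.01] w 0.0435 q [-0.578  0.735  1.653 -0.004  0.7   -0.342]
```

carry_out --steps '[[[-0.4, 0.5, -1.3], 0, 0.5], [[-0.4, 0.5, -1.3], 0, 0.5]]'

```text
time: 3.25
position: [0.5524, -0.2242, 0.039]
tool_rot: [0.993, -0.117, 0.027, 0.015]
ft_force: [0.1, -0.4, -0.0]
grip_width: 0.0434
```

```bash
python3 -c "
from h import *
st()"
```

```text
t 3.25 p [ 0.5524 -0.2242  0.039 ] jaw -13.35 z [ 0.0493 -0.0354 -0.9982] F [ 0.1 -0.4 -0. ] M [ 0.03 -0.02  0.04] w 0.0434 q [-0.571  0.768  1.687 -0.005  0.626 -0.333]
```

carry_out --steps '[[[0, 0, -1.15], 0, 0.5], [[0, 0, 0], 0, 0.8], [[0, 0, -0.1], 0, 1], [[0, 0, -0.1], 0, 1], [[0, 0, -0.1], 0, 1]]' --squeeze 60

```text
time: 3.75
position: [0.5425, -0.2209, 0.0267]
tool_rot: [0.993, -0.113, 0.014, 0.012]
ft_force: [-5.5, 1.1, 12.2]
grip_width: 0.0192
```

```bash
python3 -c "
from h import *
st()"
```

```text
t 3.75 p [ 0.5425 -0.2209  0.0267] jaw -13.0 z [ 0.0253 -0.0265 -0.9993] F [-5.5  1.1 12.2] M [ 0.18  0.95 -0.03] w 0.0192 q [-0.573  0.786  1.697 -0.015  0.623 -0.334]
```

carry_out --steps '[[[0, 0, 0.15], 0, 1], [[0, 0, 0], 0, 1]]'

```text
time: 3.95
position: [0.5418, -0.221, 0.0281]
tool_rot: [0.993, -0.113, 0.013, 0.012]
ft_force: [0.4, 0.3, -2.3]
grip_width: 0.0155
```

```bash
python3 -c "
from h import *
st();c=shot('wrist','w3')
cv2.imwrite('pics/w3b.png',cv2.resize(cv2.imread('pics/w3.png'),(800,600),interpolation=cv2.INTER_CUBIC))"
```

```text
t 3.95 p [ 0.5418 -0.221   0.0281] jaw -13.0 z [ 0.024  -0.0261 -0.9994] F [ 0.4  0.3 -2.3] M [-0.06 -0.05  0.04] w 0.0155 q [-0.574  0.784  1.697 -0.015  0.626 -0.334]
```

View pics/w3b.png

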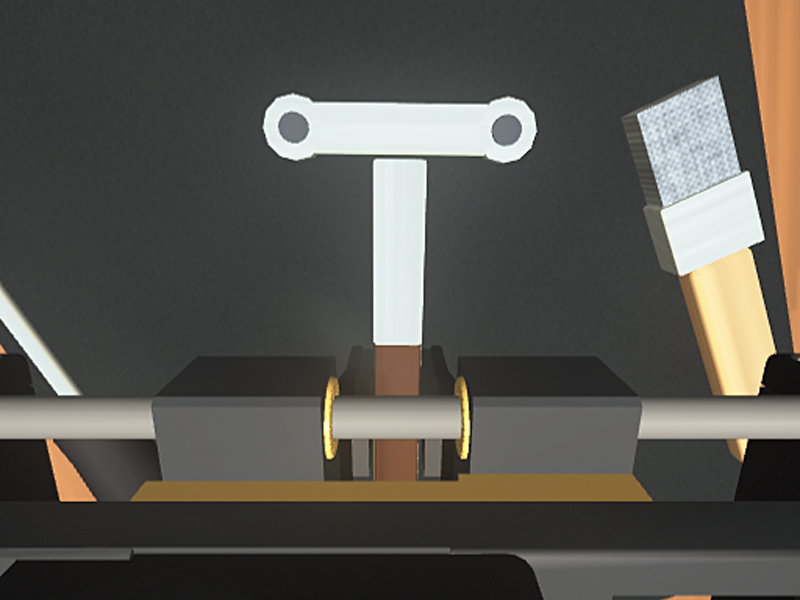

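Gripped cleanly: bosses at (293,127) and (506,130), handle centred between the pads, opening 15.5 mm. Now I'll lift.

carry_out --steps '[[[0, 0, 0.5], 0, 1], [[0, 0, 1.5], 0, 1], [[0, 0, 2.5], 0, 1], [[0, 0, 3], 0, 1], [[0, 0, 3], 0, 1]]'

```text
time: 4.5
position: [0.5392, -0.2191, 0.1325]
tool_rot: [0.993, -0.113, 0.008, 0.009]
ft_force: [0.4, -0.7, -2.3]
grip_width: 0.0152
```

```bash
cat >> h.py <<'E'
def bosses(c,roi=None):
    """grey pin ends inside white bosses: bright-steel mask of the head, then its two round ends"""
    im=c["pixels"].astype(int); m=((im.min(2)>150)&(np.ptp(im,axis=2)<60)).astype(np.uint8)
    if roi: k=np.zeros_like(m);k[roi[1]:roi[3],roi[0]:roi[2]]=1;m*=k
    cs,hi=cv2.findContours(m,cv2.RETR_CCOMP,cv2.CHAIN_APPROX_NONE)
    out=[]
    for q,h in zip(cs,hi[0]):
        if h[3]>=0 and cv2.contourArea(q)>40: M=cv2.moments(q); out.append((M["m10"]/M["m00"],M["m01"]/M["m00"],cv2.contourArea(q)))
    return np.array(out)
E
python3 -c "
from h import *
st();c=shot('wrist','w4');print(bosses(c).round(1))"
```

```text
t 4.5 p [ 0.5392 -0.2191  0.1325] jaw -12.99 z [ 0.0145 -0.0198 -0.9997] F [ 0.4 -0.7 -2.3] M [-0.13 -0.13  0.03] w 0.0152 q [-0.574  0.613  1.655 -0.012  0.85  -0.339]
[[323.9  82.9 324. ]
 [187.5  81.2 331. ]]
```

carry_out --steps '[[[0, 1, 3.5], 0, 1], [[0, 3, 3], 0, 1], [[1.2, 4, 2.5], 0, 1], [[1.5, 4, 2.5], 0, 1], [[1.5, 4, 2], 0, 1], [[1.5, 4, 1.5], 0, 1], [[1.5, 4, 1], 0, 1], [[1.5, 4, 1], 0, 1], [[1.5, 4, 0.5], 0, 1], [[1.5, 4, 0.5], 0, 1]]'

```text
time: 5.55
position: [0.6589, 0.148, 0.3345]
tool_rot: [0.993, -0.118, 0.019, 0.012]
ft_force: [0.5, -0.4, -1.4]
grip_width: 0.0159
```

```bash
python3 -c "
from h import *
st()"
```

```text
t 5.55 p [0.6589 0.148  0.3345] jaw -13.53 z [ 0.0343 -0.0291 -0.999 ] F [ 0.5 -0.4 -1.4] M [-0.09 -0.06 -0.02] w 0.0159 q [ 0.069  0.511  1.205 -0.032  1.393  0.311]
```

carry_out --steps '[[[0.3, 3, -1.5], 0, 1], [[0, 0, 0], 0, 1]]'

```text
time: 5.75
position: [0.6626, 0.1857, 0.3209]
tool_rot: [0.993, -0.115, 0.021, 0.01]
ft_force: [-0.2, -0.5, -2.6]
grip_width: 0.0155
```

```bash
python3 -c "
from h import *
st();c=shot('wrist','w5');print(proj(c,(.547,.23,.207)),bosses(c))
cv2.imwrite('pics/w5b.png',cv2.resize(cv2.imread('pics/w5.png'),(800,600),interpolation=cv2.INTER_CUBIC))"
```

```text
t 5.75 p [0.6626 0.1857 0.3209] jaw -13.15 z [ 0.0387 -0.0255 -0.9989] F [-0.2 -0.5 -2.6] M [-0.13  0.04 -0.01] w 0.0155 q [ 0.124  0.539  1.191 -0.031  1.376  0.359]
(np.float64(103.60649419941325), np.float64(176.16097125831377)) [[ 348.93159204  169.27437811 1340.        ]
 [ 141.45        186.125        80.        ]
 [  70.          176.68541667   80.        ]
 [ 105.49795455  181.02886364 2200.        ]
 [  76.83495776  192.00552307 1026.        ]
 [ 323.86618357   82.88550725  345.        ]
 [ 187.4988146    81.12707444  351.5       ]]
```

View pics/w5b.png

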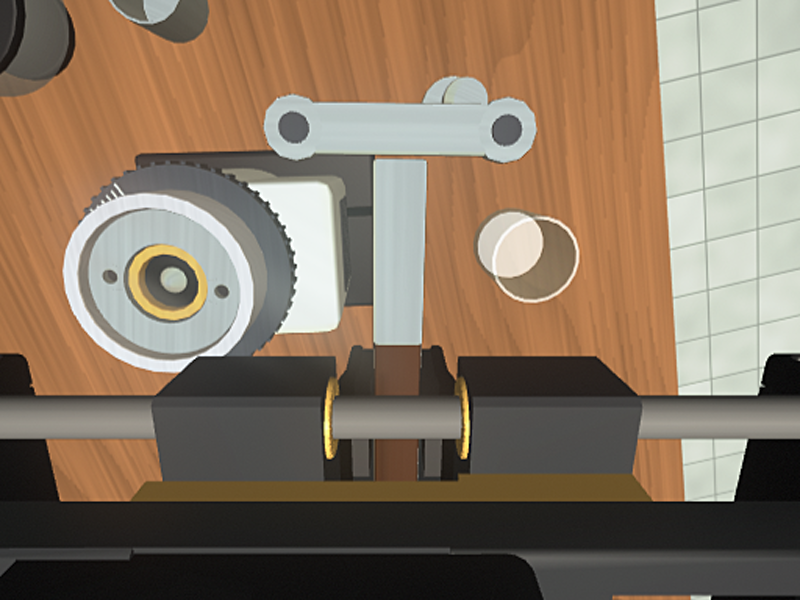

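The two ring holes are clear at native (141.5,186.1) and (70.0,176.7), and the spanner bosses at (323.9,82.9) and (187.5,81.1) haven't moved since the grasp.

```bash
cat >> h.py <<'E'
from scipy.optimize import brentq
def pins_tool(c,o,b):
    M=R.from_quat(o["tool_rot"]).as_matrix();p=o["position"];r=[ray(c,*x[:2]) for x in b]
    def pt(e,d,zt):
        e,d=M.T@(e-p),M.T@d; return e+d*(zt-e[2])/d[2]
    z=brentq(lambda z:np.linalg.norm(pt(*r[0],z)-pt(*r[1],z))-.06,-.05,.05)
    return np.array([pt(*x,z) for x in r])
E
python3 - <<'E'
from h import *
o=robot.get_obs();c=shot("wrist")
b=bosses(c); B=b[-2:]; print(B.round(1))
T=pins_tool(c,o,B);print("boss tops in tool mm",(T*1e3).round(1))
hs=[q for q in b if 40<q[2]<150]; W=np.array([onz(c,q[0],q[1],.207) for q in hs])
print("holes",W.round(4),np.linalg.norm(W[0]-W[1]),"mid",W.mean(0).round(4),"heading",np.degrees(np.arctan2(*(W[0]-W[1])[1::-1])))
rim=[q for q in b if 1800<q[2]<2600]; print(rim)
E
```

```text
[[282.4  62.5  45. ]
 [482.  108.5 120. ]]
boss tops in tool mm [[  9.  -86.4 -50. ]
 [ 67.7 -74.  -50. ]]
holes [[0.5751 0.2139 0.207 ]
 [0.5195 0.2363 0.207 ]
 [0.717  0.2821 0.207 ]
 [0.8774 0.2081 0.207 ]] 0.05988601661373976 mid [0.6723 0.2351 0.207 ] heading -21.917903449218375
[array([ 103.67000379,  179.20037922, 2197.5       ])]
```

Run:
```python
from h import *
c=shot("wrist");o=st()
T=pins_tool(c,o,[(323.87,82.89),(187.5,81.13)]);print("boss tops in tool mm",(T*1e3).round(1))
m=T.mean(0);M=R.from_quat(o["tool_rot"]).as_matrix()
print("mid",m,"world mid",o["position"]+M@m, "tips if 23mm along tool z",o["position"]+(M@(T+[0,0,.023]).T).T)
hm=np.array([.5473,.2251]);a=np.radians(-21.9)
mt=m[:2];print("vertical-tool target TCP",hm-np.array([np.cos(a)*mt[0]+np.sin(a)*mt[1],np.sin(a)*mt[0]-np.cos(a)*mt[1]]))
```

```text
t 5.9 p [0.6643 0.1809 0.3236] jaw -13.41 z [ 0.0437 -0.0281 -0.9986] F [-0.6 -0.7 -1.3] M [-0.02 -0.04  0.01] w 0.0157 q [ 0.118  0.536  1.19  -0.034  1.376  0.358]
boss tops in tool mm [[ 31.3 -86.2  -1.2]
 [-28.7 -86.8  -1.2]]
mid [ 0.00127566 -0.08646209 -0.0011912 ] world mid [0.68562573 0.26472979 0.32340348] tips if 23mm along tool z [[0.7157038  0.25683002 0.30191154]
 [0.65755897 0.27133702 0.29895759]]
vertical-tool target TCP [0.51386709 0.14535314]
```

carry_out --steps '[[[-3, -0.6, -1.0], -1.8, 1], [[-3, -0.6, -1.0], -1.8, 1], [[-3, -0.6, -1.0], -1.8, 1], [[-3, -0.6, -1.0], -1.8, 1], [[-2, -0.6, -0.5], -1.5, 1], [[0, 0, 0], 0, 1]]'

```text
time: 6.5
position: [0.5192, 0.1397, 0.2808]
tool_rot: [0.979, -0.201, 0.025, 0.015]
ft_force: [-0.4, -0.1, -3.3]
grip_width: 0.0155
```

```bash
cat >> h.py <<'E'
T0=np.array([[31.3,-86.2,21.8],[-28.7,-86.8,21.8]])/1e3  # pin tips in tool
HM=np.array([.5473,.2251])
def tips(T=None,HH=None):
    o=st();M=R.from_quat(o["tool_rot"]).as_matrix();W=o["position"]+(M@(T0 if T is None else T).T).T
    d=W[0]-W[1]; print("tips",W.round(4).tolist(),"mid-hm mm",((W.mean(0)[:2]-HM)*1e3).round(1),"heading",np.degrees(np.arctan2(d[1],d[0])).round(2))
    return W
E
python3 -c "
from h import *
tips()"
```

```text
t 6.5 p [0.5192 0.1397 0.2808] jaw -23.19 z [ 0.0429 -0.0396 -0.9983] F [-0.4 -0.1 -3.3] M [-0.07 -0.01  0.04] w 0.0155 q [ 0.078  0.355  1.629 -0.048  1.118  0.503]
tips [[0.5829, 0.2057, 0.2591], [0.528, 0.2298, 0.2558]] mid-hm mm [ 8.1 -7.4] heading -23.76
```

carry_out --steps '[[[-0.6, 0.7, -1.5], 1.8, 1], [[-0.1, 0, -1.3], 0, 1]]'

```text
time: 6.7
position: [0.5154, 0.1443, 0.2564]
tool_rot: [0.982, -0.187, 0.03, 0.014]
ft_force: [-0.3, 0.0, -2.6]
grip_width: 0.0157
```

```bash
python3 -c "
from h import *
tips();c=shot('wrist','w6');tips()
cv2.imwrite('pics/w6b.png',cv2.resize(cv2.imread('pics/w6.png'),(800,600),interpolation=cv2.INTER_CUBIC))"
```

```text
t 6.7 p [0.5154 0.1443 0.2564] jaw -21.57 z [ 0.0545 -0.0379 -0.9978] F [-0.3  0.  -2.6] M [-0.07  0.01  0.01] w 0.0157 q [ 0.087  0.377  1.673 -0.049  1.041  0.488]
tips [[0.5774, 0.2121, 0.2353], [0.522, 0.2346, 0.2314]] mid-hm mm [ 2.4 -1.7] heading -22.14
t 6.75 p [0.5153 0.1437 0.2547] jaw -21.6 z [ 0.0527 -0.0387 -0.9979] F [-1.  -0.3 -2.4] M [-0.09  0.01  0.05] w 0.0155 q [ 0.086  0.379  1.674 -0.05   1.04   0.488]
tips [[0.5773, 0.2115, 0.2335], [0.5219, 0.2341, 0.2297]] mid-hm mm [ 2.3 -2.3] heading -22.17
```

View pics/w6b.png

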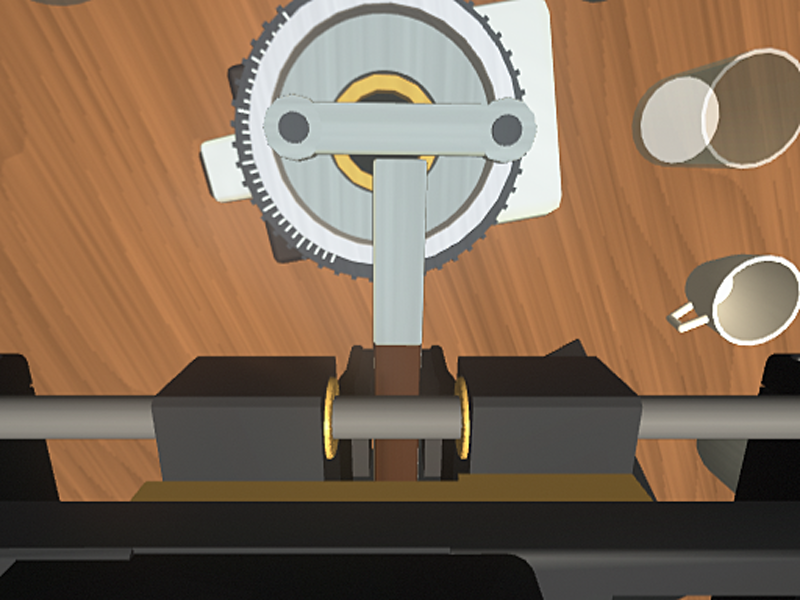

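The head sits over the ring, hiding the holes, and the collar is nearly concentric with it. I'll check the centre against the rim (bright annulus) and the gold insert at about (384,131).

Run:
```python
from h import *
c=shot("wrist");W=tips()
im=c["pixels"].astype(int);m=((im.min(2)>185)&(np.ptp(im,axis=2)<45)).astype(np.uint8); m[:, :150]=0;m[:,345:]=0;m[175:]=0
# candidate rim pixels: cast to z=.215, keep those 42..50mm-ish from HM, boundaries
v,u=np.nonzero(m);P=np.array([onz(c,a,b,.215)[:2] for a,b in zip(u,v)])
r=np.hypot(*(P-HM).T);k=(r>.036)&(r<.056);P=P[k]
ang=np.degrees(np.arctan2(*(P-HM).T[::-1]))
rows=[]
for a in range(-180,180,10):
    s=(ang>=a)&(ang<a+10)
    if s.sum()>25: rr=r[k][s]; rows.append((a+5,np.percentile(rr,3)*1e3,np.percentile(rr,97)*1e3,s.sum()))
print(np.round(rows,1))
t=np.radians([x[0] for x in rows]); 
for i in (1,2):
    rr=np.array([x[i] for x in rows]); A=np.c_[np.cos(t),np.sin(t),np.ones(len(t))]; print(np.linalg.lstsq(A,rr,rcond=None)[0])
g=(im[...,0]-im[...,2]>70)&(im[...,1]>100); v,u=np.nonzero(g); Q=np.array([onz(c,a,b,.205)[:2] for a,b in zip(u,v)]);s=np.hypot(*(Q-HM).T)<.03;Q=Q[s];print("gold",Q.min(0),Q.max(0),(Q.min(0)+Q.max(0))/2,len(Q))
```

```text
t 6.8 p [0.5156 0.1439 0.2554] jaw -21.6 z [ 0.0525 -0.0386 -0.9979] F [ 1.2 -0.5 -2.5] M [-0.03  0.04 -0.01] w 0.0156 q [ 0.086  0.379  1.672 -0.05   1.042  0.488]
tips [[0.5776, 0.2116, 0.2342], [0.5222, 0.2342, 0.2304]] mid-hm mm [ 2.6 -2.2] heading -22.18
[[-175.    37.    52.7  256. ]
 [-165.    38.4   51.5  211. ]
 [-155.    37.5   52.7  235. ]
 [-145.    36.5   51.6  228. ]
 [-135.    36.5   51.6  217. ]
 [-125.    37.1   49.3  183. ]
 [-115.    36.6   52.2  165. ]
 [ -95.    39.8   53.6   58. ]
 [ -85.    37.6   48.8  161. ]
 [ -75.    42.    48.6  152. ]
 [ -65.    42.    48.7  153. ]
 [ -55.    38.2   55.6  227. ]
 [ -45.    38.1   55.7  264. ]
 [ -35.    37.2   55.7  323. ]
 [ -25.    36.4   55.7  245. ]
 [ -15.    36.7   55.8  322. ]
 [  -5.    37.5   55.7  312. ]
 [   5.    37.9   55.7  365. ]
 [  15.    41.8   55.7  377. ]
 [  25.    41.9   55.6  381. ]
 [  35.    40.2   50.7  222. ]
 [  45.    37.8   46.6  135. ]
 [  55.    37.6   43.4   44. ]
 [  85.    38.3   43.8   39. ]
 [  95.    38.6   47.   131. ]
 [ 105.    38.3   49.1  245. ]
 [ 115.    39.1   50.3  255. ]
 [ 125.    39.2   49.7  246. ]
 [ 135.    40.7   50.9  247. ]
 [ 145.    37.1   50.3  283. ]
 [ 155.    39.1   51.6  290. ]
 [ 165.    36.8   52.1  293. ]
 [ 175.    37.2   55.6  266. ]]
[ 0.6084189   0.35320002 38.39766766]
[ 0.96682498 -1.93212576 51.58860363]
gold [0.52533267 0.20679985] [0.56788801 0.24651448] [0.54661034 0.22665716] 901
```

carry_out --steps '[[[-0.35, 0.25, -0.7], 0.2, 1], [[-0.05, 0, -0.5], 0, 1]]'

```text
time: 7.0
position: [0.5144, 0.1456, 0.245]
tool_rot: [0.982, -0.187, 0.032, 0.013]
ft_force: [-0.7, -0.4, -2.6]
grip_width: 0.0158
```

```bash
python3 -c "
from h import *
tips()"
```

```text
t 7.0 p [0.5144 0.1456 0.245 ] jaw -21.51 z [ 0.0582 -0.0381 -0.9976] F [-0.7 -0.4 -2.6] M [-0.03  0.04 -0.  ] w 0.0158 q [ 0.09   0.39   1.69  -0.051  1.008  0.492]
tips [[0.5764, 0.2135, 0.2241], [0.5209, 0.236, 0.22]] mid-hm mm [ 1.4 -0.4] heading -22.08
```

Next: descend through the ring plane (tips around 0.222, ring face at 0.207), holding position.

carry_out --steps '[[[-0.25, 0.05, -0.7], 0.1, 1], [[-0.1, 0, -0.6], 0, 1]]'

```text
time: 7.2
position: [0.5121, 0.146, 0.232]
tool_rot: [0.982, -0.186, 0.034, 0.013]
ft_force: [0.1, 0.0, -2.9]
grip_width: 0.0156
```

```bash
python3 -c "
from h import *
tips()"
```

```text
t 7.2 p [0.5121 0.146  0.232 ] jaw -21.42 z [ 0.061  -0.0378 -0.9974] F [ 0.1  0.  -2.9] M [-0.08  0.03  0.01] w 0.0156 q [ 0.091  0.403  1.711 -0.052  0.97   0.494]
tips [[0.574, 0.214, 0.2113], [0.5185, 0.2364, 0.2071]] mid-hm mm [-1.   0.1] heading -22.0
```

carry_out --steps '[[[0, 0, -0.5], 0, 1], [[0, 0, -0.3], 0, 1]]'

```text
time: 7.4
position: [0.5118, 0.146, 0.2228]
tool_rot: [0.982, -0.186, 0.033, 0.013]
ft_force: [-2.7, -0.7, 5.1]
grip_width: 0.0153
```

```bash
python3 -c "
from h import *
tips()"
```

```text
t 7.4 p [0.5118 0.146  0.2228] jaw -21.41 z [ 0.0602 -0.0379 -0.9975] F [-2.7 -0.7  5.1] M [0.15 0.05 0.04] w 0.0153 q [ 0.091  0.416  1.721 -0.053  0.949  0.495]
tips [[0.5737, 0.214, 0.2021], [0.5182, 0.2364, 0.1979]] mid-hm mm [-1.3  0.1] heading -21.98
```

```bash
python3 -c "
from h import *
c=shot('wrist','w7');tips();b=bosses(c);print(b.round(1))"
```

```text
t 7.45 p [0.512  0.1461 0.223 ] jaw -21.4 z [ 0.0604 -0.0378 -0.9975] F [-1.5 -0.1  0.6] M [0.02 0.21 0.1 ] w 0.0155 q [ 0.091  0.416  1.721 -0.053  0.949  0.495]
tips [[0.5739, 0.2141, 0.2023], [0.5184, 0.2365, 0.1981]] mid-hm mm [-1.2  0.2] heading -21.98
[[ 324.1   82.9  351.5]
 [ 187.3   81.2  354. ]
 [ 256.6   51.7 2324. ]]
```

Both pins are in: tips are at 0.202/0.198 with the face at 0.207, the boss image is unchanged, and contact is light. Now I'll turn clockwise about the ring axis.

carry_out --steps '[[[0, 0, -0.1], 0, 1], [[-0.67, 0.34, -0.1], -5, 1], [[-0.64, 0.39, -0.1], -5, 1], [[-0.6, 0.45, -0.1], -5, 1]]'

```text
time: 7.85
position: [0.4953, 0.1567, 0.2228]
tool_rot: [0.948, -0.315, 0.035, 0.018]
ft_force: [-2.3, -2.0, 4.8]
grip_width: 0.0156
```

```bash
python3 -c "
from h import *
tips()"
```

```text
t 7.85 p [0.4953 0.1567 0.2228] jaw -36.68 z [ 0.0552 -0.0566 -0.9969] F [-2.3 -2.   4.8] M [0.05 0.4  0.58] w 0.0156 q [ 0.126  0.405  1.743 -0.078  0.947  0.811]
tips [[0.5731, 0.2059, 0.2024], [0.5254, 0.2421, 0.1977]] mid-hm mm [ 2.  -1.1] heading -37.26
```

carry_out --steps '[[[-0.66, 0.52, -0.1], -5, 1], [[-0.6, 0.57, -0.1], -5, 1], [[-0.53, 0.59, -0.1], -5, 1], [[-0.46, 0.62, -0.1], -5, 1]]'

```text
time: 8.25
position: [0.474, 0.1792, 0.2228]
tool_rot: [0.877, -0.478, 0.036, 0.025]
ft_force: [-1.7, -1.4, 2.7]
grip_width: 0.0156
```

```bash
python3 -c "
from h import *
tips()"
```

```text
t 8.25 p [0.474  0.1792 0.2228] jaw -57.13 z [ 0.039  -0.0775 -0.9962] F [-1.7 -1.4  2.7] M [0.02 0.21 0.35] w 0.0156 q [ 0.188  0.399  1.755 -0.102  0.966  1.242]
tips [[0.5642, 0.198, 0.203], [0.5322, 0.2486, 0.1978]] mid-hm mm [ 0.9 -1.8] heading -57.71
```

carry_out --steps '[[[-0.38, 0.7, -0.12], -5, 1], [[-0.32, 0.72, -0.12], -5, 1], [[-0.25, 0.72, -0.12], -5, 1]]'

```text
time: 8.55
position: [0.4643, 0.1998, 0.2227]
tool_rot: [0.806, -0.591, 0.035, 0.03]
ft_force: [-2.5, -2.2, 5.7]
grip_width: 0.0157
```

```bash
python3 -c "
from h import *
tips()"
```

```text
t 8.55 p [0.4643 0.1998 0.2227] jaw -72.45 z [ 0.0198 -0.0899 -0.9958] F [-2.5 -2.2  5.7] M [-0.    0.27  0.37] w 0.0157 q [ 0.238  0.407  1.741 -0.11   0.999  1.562]
tips [[0.5563, 0.1941, 0.2031], [0.5388, 0.2512, 0.1976]] mid-hm mm [ 0.3 -2.5] heading -73.03
```

carry_out --steps '[[[-0.2, 0.8, -0.12], -5, 1], [[-0.13, 0.78, -0.12], -5, 1]]'

```text
time: 8.75
position: [0.4609, 0.2152, 0.2227]
tool_rot: [0.75, -0.66, 0.034, 0.034]
ft_force: [-2.1, -3.3, 5.1]
grip_width: 0.0155
```

```bash
python3 -c "
from h import *
tips()"
```

```text
t 8.75 p [0.4609 0.2152 0.2227] jaw -82.7 z [ 0.0057 -0.0952 -0.9954] F [-2.1 -3.3  5.1] M [-0.27  0.18  0.3 ] w 0.0155 q [ 0.27   0.417  1.721 -0.109  1.026  1.771]
tips [[0.5505, 0.1931, 0.2034], [0.5435, 0.2524, 0.1977]] mid-hm mm [-0.3 -2.4] heading -83.27
```

carry_out --steps '[[[-0.05, 0.78, -0.12], -5, 1], [[0.02, 0.76, -0.12], -5, 1]]'

```text
time: 8.95
position: [0.4585, 0.2267, 0.2222]
tool_rot: [-0.69, 0.722, -0.034, -0.043]
ft_force: [-5.8, -3.5, 7.8]
grip_width: 0.0157
```

```bash
python3 -c "
from h import *
tips()"
```

```text
t 8.95 p [0.4585 0.2267 0.2222] jaw -92.54 z [-0.015  -0.1074 -0.9941] F [-5.8 -3.5  7.8] M [-1.01  0.39  0.89] w 0.0157 q [ 0.296  0.432  1.698 -0.113  1.061  1.969]
tips [[0.5429, 0.1894, 0.203], [0.5462, 0.249, 0.1965]] mid-hm mm [-2.8 -5.9] heading -93.12
```

```bash
python3 -c "
from h import *
c=shot('wrist','w8');o=robot.get_obs();b=bosses(c);print(b.round(1));tips()
cv2.imwrite('pics/w8b.png',cv2.resize(cv2.imread('pics/w8.png'),(800,600),interpolation=cv2.INTER_CUBIC))"
```

```text
[[ 265.   149.    46. ]
 [ 244.4  107.6 1085. ]
 [ 305.7  131.2  642. ]
 [ 175.5   87.2  363.5]
 [ 314.3   80.8  365.5]
 [ 301.9   61.7   50.5]
 [ 242.4   51.7 2668. ]]
t 9.0 p [0.4576 0.2285 0.222 ] jaw -92.8 z [-0.0175 -0.104  -0.9944] F [-9.8  5.2  7.4] M [0.42 1.13 0.35] w 0.0157 q [ 0.298  0.432  1.697 -0.108  1.062  1.973]
tips [[0.5418, 0.1909, 0.2025], [0.5453, 0.2504, 0.1962]] mid-hm mm [-3.7 -4.5] heading -93.38
```

View pics/w8b.png

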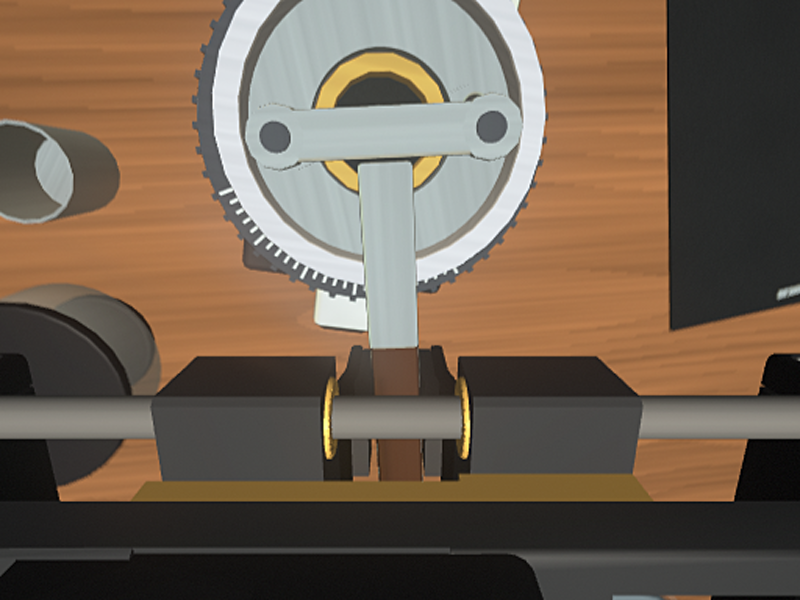

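The spanner has yawed about 3° in the grip, so it is pressing on something, and a dark hole edge shows at (472,97) beside the right boss. I need to check whether the pins are still in.

Run:
```python
from h import *
c=shot("wrist");o=st();b=bosses(c);print(b.round(1))
B=sorted([x for x in b if 300<x[2]<450],key=lambda x:-x[0]);T=pins_tool(c,o,B);print("boss tool",(T*1e3).round(1))
M=R.from_quat(o["tool_rot"]).as_matrix();W=o["position"]+(M@(T+[0,0,.023]).T).T;print("tips",W.round(4).tolist(),"mid-hm",(W.mean(0)[:2]-HM)*1e3,np.degrees(np.arctan2(*(W[0]-W[1])[1::-1])))
for x in b:
    if x[2]<70: q=onz(c,x[0],x[1],.207);print("small hole",x.round(1),q.round(4),"r,ang",np.hypot(*(q[:2]-HM)),np.degrees(np.arctan2(*(q[:2]-HM)[::-1])))
f=(c["pixels"][35:130,150:350,::-1]);cv2.imwrite("pics/w9.png",cv2.resize(f,None,fx=4,fy=4,interpolation=cv2.INTER_CUBIC))
```

```text
t 9.05 p [0.4571 0.2292 0.2218] jaw -92.64 z [-0.0181 -0.1013 -0.9947] F [-8.   2.4  7.5] M [-0.05  1.17 -0.04] w 0.0152 q [ 0.298  0.432  1.698 -0.105  1.061  1.969]
[[ 269.3  117.9 1670. ]
 [ 178.7   86.1  366.5]
 [ 317.7   82.1  366.5]
 [ 305.5   60.9  125.5]
 [ 245.5   50.4 2891. ]]
boss tool [[ 28.8 -86.5  -4.6]
 [-31.2 -85.1  -4.6]]
tips [[0.5418, 0.1947, 0.2053], [0.5431, 0.2543, 0.1992]] mid-hm [-4.84669998 -0.60570916] -91.25318150338748
```

View pics/w9.png

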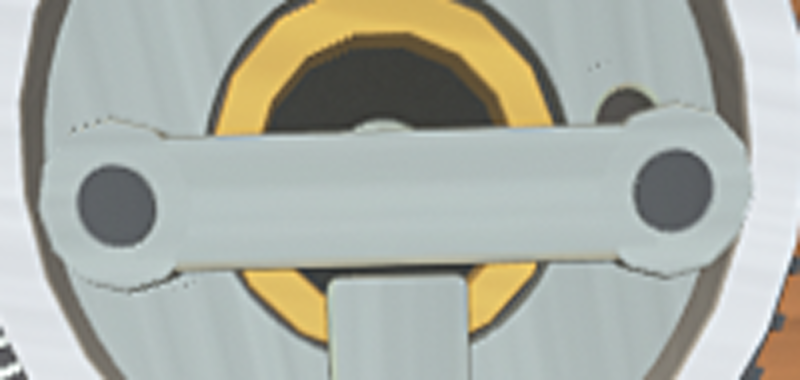

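Pin_a (right) has popped out of its hole, which is visible at crop (625,105), or native (306,61). I'll work out the ring's angle from it.

Run:
```python
from h import *
c=shot("wrist");b=bosses(c);print(b.round(1));st()
for x in b:
    if x[2]<200: 
        q=onz(c,x[0],x[1],.207);d=q[:2]-HM;print(x.round(1),q.round(4),"r",np.hypot(*d).round(4),"ang",np.degrees(np.arctan2(d[1],d[0])).round(1))
im=c["pixels"].astype(int);g=(im[...,0]-im[...,2]>70)&(im[...,1]>100)
v,u=np.nonzero(g); Q=np.array([onz(c,a,b,.205)[:2] for a,b in zip(u,v)]);s=np.hypot(*(Q-HM).T)<.03;Q=Q[s];print("gold mid",(Q.min(0)+Q.max(0))/2,Q.min(0),Q.max(0))
```

```text
[[ 245.9  106.3  903.5]
 [ 302.3  134.4  649.5]
 [ 181.7   85.   367.5]
 [ 321.4   83.8  367. ]
 [ 308.3   61.2  181.5]
 [ 248.4   49.6 3037. ]]
t 9.1 p [0.4568 0.2293 0.2218] jaw -92.62 z [-0.0182 -0.1009 -0.9947] F [-10.    1.6   7.4] M [-0.03  1.05 -0.03] w 0.0157 q [ 0.298  0.431  1.699 -0.105  1.061  1.968]
[308.3  61.2 181.5] [0.5527 0.1963 0.207 ] r 0.0293 ang -79.4
gold mid [0.54757632 0.22541871] [0.52756699 0.20488338] [0.56758565 0.24595403]
```

carry_out --steps '[[[0, 0, 1], 0, 1], [[0, 0, 2], 0, 1], [[0, 0, 3], 0, 1], [[0, 0, 3], -5, 1], [[0, 0, 1], -8, 1], [[0, 0, 0], -8, 1], [[0, 0, 0], -8, 1], [[0, 0, 0], -8, 1], [[0, 0, 0], -8, 1], [[0, 0, 0], -6, 1]]'

```text
time: 10.1
position: [0.4557, 0.2316, 0.326]
tool_rot: [-0.295, 0.954, -0.007, -0.046]
ft_force: [-0.3, -0.5, -3.0]
grip_width: 0.0153
```

```bash
python3 -c "
from h import *
st()"
```

```text
t 10.1 p [0.4557 0.2316 0.326 ] jaw -145.56 z [-0.0843 -0.0401 -0.9956] F [-0.3 -0.5 -3. ] M [ 0.2  -0.02  0.01] w 0.0153 q [ 0.261  0.32   1.549 -0.017  1.365  2.807]
```

carry_out --steps '[[[0, 0, 0], 0, 1], [[0, 0, 0], 0, 1], [[0, 0, 0], 0, 1], [[0, 0, 0], 0, 1], [[0, 0, 0], 0, 1]]'

```text
time: 10.6
position: [0.4558, 0.2319, 0.3256]
tool_rot: [-0.298, 0.953, -0.007, -0.046]
ft_force: [0.5, -0.1, -2.5]
grip_width: 0.0157
```

```bash
python3 -c "
from h import *
st()"
```

```text
t 10.6 p [0.4558 0.2319 0.3256] jaw -145.25 z [-0.0834 -0.0398 -0.9957] F [ 0.5 -0.1 -2.5] M [ 0.2   0.03 -0.03] w 0.0157 q [ 0.261  0.321  1.549 -0.017  1.363  2.801]
```

carry_out --steps '[[[0, 0, 3], 0, 1], [[0, 0, -0.4], 0, 1], [[0, 0, -0.4], 0, 1], [[0, 0, -0.4], 0, 1], [[0, 0, -0.4], 0, 1], [[0, 0, -0.4], 0, 1], [[0, 0, -0.4], 0, 1], [[0, 0, -0.4], 0, 1], [[0, 0, -0.4], 0, 1], [[0, 0, -0.4], 0, 1]]'

```text
time: 11.6
position: [0.4538, 0.2316, 0.3137]
tool_rot: [-0.299, 0.953, -0.006, -0.049]
ft_force: [0.1, -0.4, -1.0]
grip_width: 0.0159
```

```bash
python3 -c "
from h import *
st()"
```

```text
t 11.6 p [0.4538 0.2316 0.3137] jaw -145.11 z [-0.0903 -0.0416 -0.995 ] F [ 0.1 -0.4 -1. ] M [ 0.2  -0.12 -0.01] w 0.0159 q [ 0.262  0.333  1.566 -0.017  1.341  2.8  ]
```

carry_out --steps '[[[0, 0, 4], 0, 1], [[0, 0, 4], 0, 1]]'

```text
time: 11.8
position: [0.4499, 0.2304, 0.3884]
tool_rot: [-0.299, 0.953, -0.006, -0.058]
ft_force: [0.6, 0.4, -2.0]
grip_width: 0.0158
```

```bash
python3 -c "
from h import *
st()"
```

```text
t 11.8 p [0.4499 0.2304 0.3884] jaw -145.09 z [-0.1072 -0.046  -0.9932] F [ 0.6  0.4 -2. ] M [ 0.25 -0.07 -0.01] w 0.0158 q [ 0.261  0.269  1.451 -0.017  1.537  2.797]
```

carry_out --steps '[[[0, 0, -4], 0, 1], [[0, 0, -4], 0, 1]]'

```text
time: 12.0
position: [0.4574, 0.2326, 0.3183]
tool_rot: [-0.299, 0.953, -0.007, -0.043]
ft_force: [-0.1, 1.1, -2.8]
grip_width: 0.0156
```

```bash
python3 -c "
from h import *
st()"
```

```text
t 12.0 p [0.4574 0.2326 0.3183] jaw -145.12 z [-0.0786 -0.0386 -0.9962] F [-0.1  1.1 -2.8] M [ 0.2   0.01 -0.02] w 0.0156 q [ 0.262  0.328  1.559 -0.017  1.341  2.8  ]
```

carry_out --steps '[[[0, 0, 0], 0, 1], [[0, 0, 0], 0, 1]]'

```text
time: 12.2
position: [0.4551, 0.2319, 0.3152]
tool_rot: [-0.299, 0.953, -0.006, -0.048]
ft_force: [0.6, 1.0, -2.2]
grip_width: 0.0159
```

```bash
python3 -c "
from h import *
st()"
```

```text
t 12.2 p [0.4551 0.2319 0.3152] jaw -145.11 z [-0.0871 -0.0408 -0.9954] F [ 0.6  1.  -2.2] M [ 0.16 -0.01  0.03] w 0.0159 q [ 0.262  0.332  1.563 -0.017  1.342  2.8  ]
```

carry_out --steps '[[[3, 1, 0], 0, 1], [[3, 1, 0], 0, 1]]'

```text
time: 12.4
position: [0.5127, 0.2516, 0.3179]
tool_rot: [-0.299, 0.953, -0.006, -0.049]
ft_force: [1.3, -0.1, -1.8]
grip_width: 0.0154
```

```bash
python3 -c "
from h import *
st()"
```

```text
t 12.4 p [0.5127 0.2516 0.3179] jaw -145.08 z [-0.0902 -0.0418 -0.995 ] F [ 1.3 -0.1 -1.8] M [ 0.16 -0.08 -0.08] w 0.0154 q [ 0.269  0.42   1.411 -0.017  1.408  2.805]
```

carry_out --steps '[[[-3, -1, 0], 0, 1], [[-3, -1, 0], 0, 1]]'

```text
time: 12.6
position: [0.4623, 0.2335, 0.318]
tool_rot: [-0.299, 0.953, -0.007, -0.045]
ft_force: [0.4, 0.7, -2.5]
grip_width: 0.0153
```

```bash
python3 -c "
from h import *
st()"
```

```text
t 12.6 p [0.4623 0.2335 0.318 ] jaw -145.15 z [-0.0814 -0.0395 -0.9959] F [ 0.4  0.7 -2.5] M [0.22 0.04 0.03] w 0.0153 q [ 0.261  0.337  1.546 -0.018  1.348  2.8  ]
```

carry_out --steps '[[[0, 0, 5], 0, 1]]'

```text
time: 12.7
position: [0.447, 0.2297, 0.3571]
tool_rot: [-0.299, 0.952, -0.006, -0.064]
ft_force: [-1.0, -0.3, -3.2]
grip_width: 0.0156
```

```bash
python3 -c "
from h import *
st();shot('side');shot('side');st()"
```

```text
t 12.7 p [0.447  0.2297 0.3571] jaw -145.07 z [-0.1189 -0.0493 -0.9917] F [-1.  -0.3 -3.2] M [ 0.22  0.02 -0.04] w 0.0156 q [ 0.262  0.295  1.501 -0.017  1.474  2.798]
t 12.8 p [0.4631 0.2338 0.3728] jaw -145.14 z [-0.0726 -0.0374 -0.9967] F [ 2.3 -0.6 -0.3] M [ 0.22 -0.15  0.01] w 0.0158 q [ 0.262  0.286  1.467 -0.017  1.469  2.798]
```

carry_out --steps '[[[0, 0, 5], 0, 1]]'

```text
time: 12.9
position: [0.4597, 0.2329, 0.414]
tool_rot: [-0.299, 0.953, -0.007, -0.046]
ft_force: [0.7, 0.7, -2.4]
grip_width: 0.0157
```

```bash
python3 -c "
from h import *
shot('side');shot('side');st()"
```

```text
t 13.0 p [0.466  0.2347 0.425 ] jaw -145.15 z [-0.0574 -0.0336 -0.9978] F [ 0.7  0.2 -0.6] M [ 0.24 -0.07  0.05] w 0.0155 q [ 0.262  0.248  1.38  -0.018  1.578  2.796]
```

carry_out --steps '[[[0, 0, -5], 0, 1], [[0, 0, -5], 0, 1], [[0, 0, -4], 0, 1]]'

```text
time: 13.3
position: [0.4736, 0.2369, 0.2942]
tool_rot: [-0.299, 0.954, -0.008, -0.016]
ft_force: [0.1, -0.7, -2.2]
grip_width: 0.0157
```

```bash
python3 -c "
from h import *
st();shot('side');shot('side');st()"
```

```text
t 13.3 p [0.4736 0.2369 0.2942] jaw -145.17 z [-0.0256 -0.0251 -0.9994] F [ 0.1 -0.7 -2.2] M [0.17 0.05 0.01] w 0.0157 q [ 0.262  0.354  1.587 -0.019  1.231  2.802]
t 13.4 p [0.4696 0.2357 0.2902] jaw -145.17 z [-0.0401 -0.029  -0.9988] F [-0.2 -0.5 -2. ] M [ 0.19  0.11 -0.04] w 0.0158 q [ 0.262  0.359  1.593 -0.019  1.237  2.802]
```

carry_out --steps '[[[0, 0, 5], 0, 1]]'

```text
time: 13.5
position: [0.4661, 0.2346, 0.3355]
tool_rot: [-0.299, 0.954, -0.007, -0.032]
ft_force: [1.2, -0.0, -2.3]
grip_width: 0.0155
```

```bash
python3 -c "
from h import *
shot('side');shot('side');st()"
```

```text
t 13.6 p [0.4738 0.2369 0.3474] jaw -145.16 z [-0.0265 -0.0256 -0.9993] F [ 0.8  0.4 -1.1] M [ 0.18 -0.07  0.03] w 0.0156 q [ 0.262  0.303  1.51  -0.018  1.361  2.8  ]
```

carry_out --steps '[[[0, 0, 5], 0, 1]]'

```text
time: 13.7
position: [0.4704, 0.2359, 0.3875]
tool_rot: [-0.299, 0.954, -0.008, -0.022]
ft_force: [0.7, -0.1, -3.2]
grip_width: 0.0154
```

```bash
python3 -c "
from h import *
shot('side');shot('side');st()"
```

```text
t 13.8 p [0.4773 0.2379 0.3986] jaw -145.16 z [-0.0093 -0.0212 -0.9997] F [ 1.4  0.9 -0.9] M [ 0.15 -0.08  0.04] w 0.0157 q [ 0.262  0.261  1.43  -0.018  1.465  2.798]
```

carry_out --steps '[[[0, 0, -5], 0, 1], [[0, 0, -5], 0, 1], [[0, 0, -4], 0, 1]]'

```text
time: 14.1
position: [0.4863, 0.2405, 0.2706]
tool_rot: [-0.3, 0.954, -0.01, 0.011]
ft_force: [0.8, -0.5, -2.5]
grip_width: 0.0155
```

```bash
python3 -c "
from h import *
st();shot('side');shot('side');st()"
```

```text
t 14.1 p [0.4863 0.2405 0.2706] jaw -145.13 z [ 0.0268 -0.0116 -0.9996] F [ 0.8 -0.5 -2.5] M [0.21 0.08 0.  ] w 0.0155 q [ 0.263  0.378  1.622 -0.02   1.119  2.805]
t 14.2 p [0.4822 0.2393 0.2665] jaw -145.15 z [ 0.0125 -0.0154 -0.9998] F [-0.9  0.2 -2.3] M [0.12 0.16 0.01] w 0.0154 q [ 0.263  0.383  1.627 -0.02   1.124  2.805]
```

carry_out --steps '[[[0, 0, 0.5], 8.3, 1], [[0, 0, 0.2], 8.3, 1], [[0, 0, 0.1], 8.3, 1], [[0, 0, 0], 8.3, 1], [[0, 0, 0], 8.3, 1], [[0, 0, 0], 8.3, 1], [[0, 0, 0], 8.3, 1], [[0, 0, 0], 7.5, 1]]'

```text
time: 15.0
position: [0.4933, 0.2423, 0.2976]
tool_rot: [0.782, -0.623, 0.01, -0.022]
ft_force: [0.5, -0.4, -1.7]
grip_width: 0.0157
```

```bash
cat >> h.py <<'E'
HM=np.array([.5475,.2254])
def fresh(save=None):
    "pin tips from bosses seen now; also ring holes / gold centre"
    for i in range(2): c=shot("wrist",save)
    b=bosses(c); o=st()
    B=sorted([x for x in b if 300<x[2]<450 and x[1]<120],key=lambda x:-x[0]); print("B",np.round(B,1).tolist())
    T=pins_tool(c,o,B[:1]+B[-1:]); T=T+[0,0,.023]; print("T",(T*1e3).round(1).tolist())
    for x in b:
        if 60<x[2]<260:
            q=onz(c,x[0],x[1],.207);d=q[:2]-HM;print("hole?",x.round(1),q.round(4),"r",np.hypot(*d).round(4),"ang",np.degrees(np.arctan2(d[1],d[0])).round(1))
    return tips(T)
E
python3 -c "
from h import *
fresh('w10')"
```

```text
t 15.1 p [0.4937 0.2423 0.2976] jaw -77.51 z [ 0.0445  0.022  -0.9988] F [ 0.1 -0.1 -2.1] M [ 0.01  0.06 -0.05] w 0.0152 q [0.248 0.346 1.591 0.011 1.156 1.596]
B [[321.8, 83.8, 358.5], [183.3, 84.3, 354.0]]
T [[29.1, -85.8, 18.7], [-30.9, -85.0, 18.7]]
hole? [328.5 153.3  96.5] [0.5516 0.1958 0.207 ] r 0.0299 ang -82.1
hole? [293.2 101.1  89. ] [0.5835 0.2328 0.207 ] r 0.0367 ang 11.7
t 15.1 p [0.4937 0.2423 0.2976] jaw -77.51 z [ 0.0445  0.022  -0.9988] F [ 0.1 -0.1 -2.1] M [ 0.01  0.06 -0.05] w 0.0152 q [0.248 0.346 1.591 0.011 1.156 1.596]
tips [[0.5845, 0.2327, 0.2827], [0.5707, 0.2911, 0.2834]] mid-hm mm [30.1 36.5] heading -76.73
```

carry_out --steps '[[[0, 0, 3], 0, 1], [[-0.36, -0.32, -0.5], -0.6, 1], [[-0.36, -0.32, -0.5], -0.6, 1], [[-0.36, -0.32, -0.5], -0.6, 1], [[-0.36, -0.32, -0.5], -0.6, 1], [[-0.36, -0.32, -0.5], -0.6, 1], [[-0.36, -0.32, -0.5], -0.6, 1], [[-0.36, -0.32, -0.5], -0.6, 1], [[-0.36, -0.32, -0.5], -0.6, 1], [[-0.36, -0.32, -0.5], -0.5, 1]]'

```text
time: 16.1
position: [0.459, 0.2112, 0.2833]
tool_rot: [0.743, -0.668, 0.013, -0.022]
ft_force: [0.0, -0.3, -1.4]
grip_width: 0.0156
```

```bash
python3 -c "
from h import *
T1=np.array([[29.1,-85.8,18.7],[-30.9,-85.0,18.7]])/1e3
tips(T1)"
```

```text
t 16.1 p [0.459  0.2112 0.2833] jaw -83.92 z [ 0.0487  0.0164 -0.9987] F [ 0.  -0.3 -1.4] M [ 0.06  0.08 -0.01] w 0.0156 q [0.206 0.297 1.713 0.007 1.08  1.668]
tips [[0.5482, 0.1916, 0.2686], [0.541, 0.2512, 0.2693]] mid-hm mm [-2.9 -4. ] heading -83.15
```

carry_out --steps '[[[0.1, 0.15, -1.2], 0.3, 1], [[0.05, 0.15, -1.2], 0.3, 1], [[0, 0.1, -1.0], 0.3, 1], [[0, 0, -0.6], 0, 1]]'

```text
time: 16.5
position: [0.4596, 0.2143, 0.2413]
tool_rot: [0.748, -0.663, 0.013, -0.023]
ft_force: [-0.3, 0.5, -2.2]
grip_width: 0.0154
```

```bash
python3 -c "
from h import *
fresh('w11')"
```

```text
t 16.6 p [0.4593 0.2142 0.2413] jaw -83.12 z [ 0.0479  0.0168 -0.9987] F [-0.7 -0.2 -2.1] M [0.02 0.08 0.03] w 0.0158 q [0.212 0.355 1.762 0.008 0.974 1.659]
B [[321.8, 83.8, 363.5], [183.4, 84.4, 355.0]]
T [[30.0, -85.0, 20.0], [-30.0, -84.8, 20.0]]
t 16.6 p [0.4593 0.2142 0.2413] jaw -83.12 z [ 0.0479  0.0168 -0.9987] F [-0.7 -0.2 -2.1] M [0.02 0.08 0.03] w 0.0158 q [0.212 0.355 1.762 0.008 0.974 1.659]
tips [[0.5482, 0.1949, 0.2252], [0.5407, 0.2544, 0.2258]] mid-hm mm [-3.  -0.8] heading -82.88
```

carry_out --steps '[[[0.2, 0.1, -0.9], 0.6, 1], [[0.05, 0, -0.7], 0, 1], [[0, 0, -0.5], 0, 1]]'

```text
time: 16.9
position: [0.4636, 0.2156, 0.2203]
tool_rot: [0.752, -0.659, 0.014, -0.024]
ft_force: [-1.0, -1.5, 1.2]
grip_width: 0.0155
```

```bash
python3 -c "
from h import *
T1=np.array([[30,-85.0,20],[-30,-85.0,20]])/1e3
tips(T1)"
```

```text
t 16.9 p [0.4636 0.2156 0.2203] jaw -82.47 z [ 0.0522  0.0183 -0.9985] F [-1.  -1.5  1.2] M [ 0.09 -0.01 -0.03] w 0.0155 q [0.213 0.39  1.779 0.009 0.918 1.647]
tips [[0.5527, 0.1973, 0.2046], [0.5449, 0.2568, 0.2053]] mid-hm mm [1.3 1.7] heading -82.47
```

carry_out --steps '[[[0, 0, -0.15], 0, 1], [[0, 0, 0], 0, 1], [[0, 0, 0], 0, 1]]' --squeeze 6

```text
time: 17.2
position: [0.4637, 0.2157, 0.2185]
tool_rot: [0.752, -0.659, 0.014, -0.024]
ft_force: [-0.4, 0.6, -1.5]
grip_width: 0.0158
```

```bash
python3 -c "
from h import *
fresh('w12')"
```

```text
t 17.3 p [0.4637 0.2156 0.2185] jaw -82.48 z [ 0.052   0.0183 -0.9985] F [-1.1 -0.1 -1.5] M [-0.07  0.13 -0.02] w 0.0157 q [0.213 0.393 1.78  0.009 0.914 1.647]
B [[324.3, 85.1, 378.5], [182.6, 85.1, 373.0]]
T [[30.4, -84.5, 15.9], [-29.6, -84.5, 15.9]]
t 17.3 p [0.4637 0.2156 0.2185] jaw -82.48 z [ 0.052   0.0183 -0.9985] F [-1.1 -0.1 -1.5] M [-0.07  0.13 -0.02] w 0.0157 q [0.213 0.393 1.78  0.009 0.914 1.647]
tips [[0.5522, 0.1968, 0.2068], [0.5443, 0.2563, 0.2075]] mid-hm mm [0.7 1.2] heading -82.46
```

carry_out --steps '[[[0, 0, 0.4], 0, 1], [[0, 0, 0.4], 0, 1], [[0, 0, 0], 0, 1]]' --squeeze 5

```text
time: 17.6
position: [0.4639, 0.2157, 0.2274]
tool_rot: [0.752, -0.659, 0.014, -0.024]
ft_force: [-0.1, -1.0, -1.8]
grip_width: 0.0163
```

```bash
python3 -c "
from h import *
fresh('w13')"
```

```text
t 17.7 p [0.4638 0.2157 0.227 ] jaw -82.48 z [ 0.0525  0.0184 -0.9985] F [-0.2  0.1 -0.9] M [ 0.01  0.01 -0.01] w 0.016 q [0.213 0.38  1.771 0.009 0.935 1.647]
B [[319.9, 83.3, 336.5], [187.1, 83.3, 332.0]]
T [[30.4, -86.0, 25.0], [-29.6, -85.9, 25.0]]
t 17.7 p [0.4638 0.2157 0.227 ] jaw -82.48 z [ 0.0525  0.0184 -0.9985] F [-0.2  0.1 -0.9] M [ 0.01  0.01 -0.01] w 0.016 q [0.213 0.38  1.771 0.009 0.935 1.647]
tips [[0.5542, 0.1972, 0.2065], [0.5463, 0.2567, 0.2071]] mid-hm mm [2.7 1.5] heading -82.46
```

carry_out --steps '[[[-0.1, -0.07, 0], 0, 1], [[-0.1, -0.07, -0.05], 0, 1], [[0, 0, -0.05], 0, 1]]' --squeeze 6

```text
time: 18.0
position: [0.4615, 0.2141, 0.226]
tool_rot: [0.752, -0.659, 0.014, -0.024]
ft_force: [1.4, -0.2, -2.0]
grip_width: 0.0158
```

```bash
python3 -c "
from h import *
fresh('w14')"
```

```text
t 18.1 p [0.4616 0.2142 0.2259] jaw -82.48 z [ 0.0523  0.0184 -0.9985] F [ 0.7 -0.  -2. ] M [-0.04  0.14  0.01] w 0.0158 q [0.21  0.379 1.778 0.009 0.93  1.645]
B [[319.8, 83.3, 332.5], [187.1, 83.3, 332.0]]
T [[30.4, -85.9, 25.3], [-29.6, -85.8, 25.3]]
t 18.1 p [0.4616 0.2142 0.2259] jaw -82.48 z [ 0.0523  0.0184 -0.9985] F [ 0.7 -0.  -2. ] M [-0.04  0.14  0.01] w 0.0158 q [0.21  0.379 1.778 0.009 0.93  1.645]
tips [[0.5519, 0.1957, 0.2049], [0.544, 0.2552, 0.2056]] mid-hm mm [0.4 0. ] heading -82.44
```

carry_out --steps '[[[0, 0, 0], 0, 1], [[0, 0, -0.25], 0, 1], [[0, 0, -0.2], 0, 1]]' --squeeze 60

```text
time: 18.4
position: [0.4617, 0.2142, 0.2216]
tool_rot: [0.752, -0.659, 0.014, -0.024]
ft_force: [-5.5, -1.2, 12.5]
grip_width: 0.0157
```

```bash
python3 -c "
from h import *
fresh('w15')"
```

```text
t 18.5 p [0.4616 0.2142 0.2219] jaw -82.47 z [ 0.0528  0.0183 -0.9984] F [-2.6 -0.9  3.7] M [-0.14  0.26 -0.03] w 0.0154 q [0.211 0.384 1.783 0.009 0.919 1.645]
B [[320.0, 83.4, 331.0], [186.8, 83.5, 333.5]]
T [[30.3, -85.9, 24.7], [-29.7, -85.8, 24.7]]
t 18.5 p [0.4616 0.2142 0.2219] jaw -82.47 z [ 0.0528  0.0183 -0.9984] F [-2.6 -0.9  3.7] M [-0.14  0.26 -0.03] w 0.0154 q [0.211 0.384 1.783 0.009 0.919 1.645]
tips [[0.5519, 0.1957, 0.2016], [0.544, 0.2552, 0.2023]] mid-hm mm [0.5 0.1] heading -82.42
```

The pins are in again, with tips about 5 mm below the face and the spanner level. I'll now turn gently toward the stop.

carry_out --steps '[[[-0.05, 0.45, -0.05], -3, 1], [[-0.02, 0.45, -0.05], -3, 1]]'

```text
time: 18.7
position: [0.4604, 0.2201, 0.2219]
tool_rot: [0.717, -0.696, 0.018, -0.02]
ft_force: [-0.2, -11.5, 4.0]
grip_width: 0.0156
```

```bash
python3 -c "
from h import *
fresh('w16')"
```

```text
t 18.8 p [0.4604 0.2203 0.2219] jaw -88.13 z [ 0.054   0.0047 -0.9985] F [-1.8 -6.5  4.5] M [-1.08  0.14  0.95] w 0.0155 q [ 0.232  0.388  1.776 -0.01   0.924  1.775]
B [[314.1, 81.3, 334.0], [181.1, 85.7, 330.5]]
T [[27.8, -86.7, 24.8], [-32.2, -85.0, 24.8]]
t 18.8 p [0.4604 0.2203 0.2219] jaw -88.13 z [ 0.054   0.0047 -0.9985] F [-1.8 -6.5  4.5] M [-1.08  0.14  0.95] w 0.0155 q [ 0.232  0.388  1.776 -0.01   0.924  1.775]
tips [[0.5492, 0.1955, 0.2017], [0.5455, 0.2554, 0.2018]] mid-hm mm [-0.1  0. ] heading -86.5
```

It's at the stop: torque rose to over 1 N·m while the pins stayed seated. I'll relieve it, lift straight out and look at the ring.

carry_out --steps '[[[0, -0.25, 0], 1.8, 1], [[0, 0, 0.6], 0, 1], [[0, 0, 1.2], 0, 1], [[0, 0, 2.5], 0, 1], [[0, 0, 3.5], 0, 1], [[-0.5, -2.5, 2], 5, 1], [[0, -4, 0.5], 7.5, 1]]'

```text
time: 19.5
position: [0.4583, 0.1562, 0.3278]
tool_rot: [0.802, -0.597, 0.017, -0.024]
ft_force: [0.8, -0.2, -3.3]
grip_width: 0.0156
```

```bash
python3 -c "
from h import *
fresh('w17')"
```

```text
t 19.6 p [0.4586 0.1524 0.327 ] jaw -73.94 z [ 0.055   0.0154 -0.9984] F [ 0.5 -0.3 -2.8] M [ 0.05  0.06 -0.01] w 0.0156 q [0.083 0.211 1.703 0.012 1.172 1.369]
B []Traceback (most recent call last):
  File "<string>", line 3, in <module>
    fresh('w17')
    ~~~~~^^^^^^^
  File "h.py", line 61, in fresh
    T=pins_tool(c,o,B[:1]+B[-1:]); T=T+[0,0,.023]; print("T",(T*1e3).round(1).tolist())
  File "h.py", line 47, in pins_tool
    z=brentq(lambda z:np.linalg.norm(pt(*r[0],z)-pt(*r[1],z))-.06,-.05,.05)
    r = _zeros._brentq(f, a, b, xtol, rtol, maxiter, args, full_output, disp)
    fx = f(x, *args)
  File "h.py", line 47, in <lambda>
    z=brentq(lambda z:np.linalg.norm(pt(*r[0],z)-pt(*r[1],z))-.06,-.05,.05)
                                         ~^^^
IndexError: list index out of range
```

Run:
```python
from h import *
c=shot("wrist","w18");b=bosses(c)
for x in b:
    q=onz(c,x[0],x[1],.207);d=q[:2]-HM;print(x.round(1),q.round(4),"r",np.hypot(*d).round(4),"ang",np.degrees(np.arctan2(d[1],d[0])).round(1))
print(proj(c,(*HM,.207)))
cv2.imwrite("pics/w18b.png",cv2.resize(cv2.imread("pics/w18.png"),(800,600),interpolation=cv2.INTER_CUBIC))
```

```text
[  63.4   57.  1226. ] [0.5336 0.3375 0.207 ] r 0.1129 ang 97.1
[311.   84.7 253. ] [0.5698 0.1332 0.207 ] r 0.0949 ang -76.4
[193.1  85.6 255. ] [0.5415 0.2289 0.207 ] r 0.0069 ang 149.9
[163.1  76.3  87.5] [0.5418 0.2548 0.207 ] r 0.0299 ang 101.0
[179.7  55.2 932. ] [0.5617 0.2451 0.207 ] r 0.0243 ang 54.3
(np.float64(198.73396733670006), np.float64(79.62644979693944))
```

View pics/w18b.png

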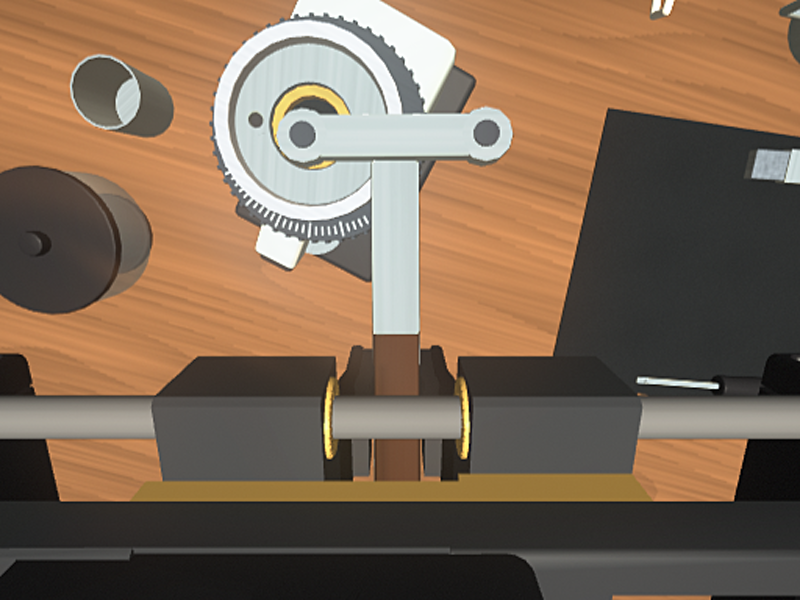

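Ring hole seen at (255,120), angle 101°, with the opposite one seen before at −81°. The ring heading is therefore about −80.6°, unchanged by the second hard push, so it is at its stop. Now back to the mat.

carry_out --steps '[[[0.5, -3, 0], 5, 1], [[0.9, -4.2, 0], 7, 1], [[0.9, -4.2, 0], 7, 1], [[0.9, -4.2, 0], 7, 1], [[0.9, -4.2, -0.5], 7, 1], [[0.9, -4.2, -1], 7, 1], [[0.9, -4.2, -1], 7, 1], [[0.9, -4.2, -2], 7, 1], [[0.9, -4.2, -2], 5, 1], [[0.5, -2, -2], 2, 1]]'

```text
time: 20.65
position: [0.543, -0.2347, 0.2383]
tool_rot: [0.995, -0.099, 0.0, -0.029]
ft_force: [-0.0, -0.1, -2.4]
grip_width: 0.0158
```

```bash
python3 -c "
from h import *
for i in range(2): c=shot('wrist','w19')
print(bosses(c).round(1));st()"
```

```text
[[193.   85.6 238. ]
 [310.9  84.7 240.5]]
t 20.75 p [ 0.541  -0.2331  0.2355] jaw -11.51 z [ 3.000e-04  6.230e-02 -9.981e-01] F [ 0.3  0.8 -2.2] M [-0.09 -0.02  0.03] w 0.0156 q [-0.621  0.5    1.517  0.055  1.161 -0.443]
```

carry_out --steps '[[[0, 0.3, -3], -0.5, 1], [[0, 0.3, -4], -0.5, 1], [[0, 0.3, -4], -0.5, 1], [[0, 0.3, -3], 0, 1], [[0, 0.2, -1.5], 0, 1], [[0, 0, -0.5], 0, 1]]'

```text
time: 21.35
position: [0.5447, -0.2105, 0.0729]
tool_rot: [0.992, -0.119, -0.001, -0.032]
ft_force: [-0.6, -0.6, -2.3]
grip_width: 0.0152
```

```bash
python3 -c "
from h import *
for i in range(2): c=shot('wrist','w20')
b=bosses(c);print(b.round(1));o=st()
B=sorted([x for x in b if 180<x[2]<420 and x[1]<120],key=lambda x:-x[0])
T=pins_tool(c,o,B[:1]+B[-1:])+[0,0,.023];print((T*1e3).round(1).tolist());tips(T)"
```

```text
[[193.   85.6 241. ]
 [310.9  84.8 241.5]]
t 21.45 p [ 0.5452 -0.2114  0.074 ] jaw -13.61 z [ 0.0072  0.0633 -0.998 ] F [ 0.4  0.4 -1.4] M [-0.12 -0.05 -0.  ] w 0.0153 q [-0.589  0.718  1.65   0.079  0.804 -0.407]
[[29.3, -86.5, 43.9], [-30.7, -86.1, 43.9]]
t 21.45 p [ 0.5452 -0.2114  0.074 ] jaw -13.61 z [ 0.0072  0.0633 -0.998 ] F [ 0.4  0.4 -1.4] M [-0.12 -0.05 -0.  ] w 0.0153 q [-0.589  0.718  1.65   0.079  0.804 -0.407]
tips [[0.5943, -0.1317, 0.0354], [0.5359, -0.1179, 0.0359]] mid-hm mm [  17.6 -350.2] heading -13.25
```

carry_out --steps '[[[0, -0.3, -1.2], 0, 1], [[0, -0.3, -1.0], 0, 1], [[0, -0.1, -0.5], 0, 1], [[0, 0, -0.3], 0, 1]]'

```text
time: 21.85
position: [0.5487, -0.2204, 0.046]
tool_rot: [0.992, -0.119, 0.004, -0.03]
ft_force: [0.1, -0.6, -1.9]
grip_width: 0.0158
```

```bash
python3 -c "
from h import *
T=np.array([[29.3, -86.5, 43.9], [-30.7, -86.1, 43.9]])/1e3
tips(T)"
```

```text
t 21.85 p [ 0.5487 -0.2204  0.046 ] jaw -13.66 z [ 0.0152  0.0582 -0.9982] F [ 0.1 -0.6 -1.9] M [-0.14 -0.03 -0.05] w 0.0158 q [-0.598  0.767  1.647  0.083  0.749 -0.422]
tips [[0.5982, -0.1408, 0.0074], [0.5398, -0.127, 0.0073]] mid-hm mm [  21.5 -359.3] heading -13.28
```

carry_out --steps '[[[0, 0, -0.4], 0, 1], [[0, 0, -0.1], 0, 1]]'

```text
time: 22.05
position: [0.5489, -0.221, 0.0409]
tool_rot: [0.992, -0.119, 0.004, -0.03]
ft_force: [-0.1, 0.4, 0.7]
grip_width: 0.0155
```

carry_out --steps '[[[0, 0, -0.3], 0, 1], [[0, 0, -0.4], 0, 1], [[0, 0, -0.4], 0, 1], [[0, 0, -0.2], 0, 1]]' --squeeze 6

```text
time: 22.45
position: [0.5493, -0.2218, 0.028]
tool_rot: [0.992, -0.119, 0.005, -0.029]
ft_force: [0.7, -1.0, -0.0]
grip_width: 0.0159
```

```bash
python3 -c "
from h import *
for i in range(1): c=shot('wrist','w21')
b=bosses(c);print(b.round(1));o=st()
B=sorted([x for x in b if 180<x[2]<450 and x[1]<120],key=lambda x:-x[0])
T=pins_tool(c,o,B[:1]+B[-1:])+[0,0,.023];print((T*1e3).round(1).tolist());tips(T)"
```

```text
[[317.9  82.8 295.5]
 [188.7  82.8 294. ]]
t 22.5 p [ 0.5493 -0.2217  0.0279] jaw -13.73 z [ 0.0174  0.0566 -0.9982] F [-0.1 -0.  -2.4] M [-0.14 -0.08  0.01] w 0.0159 q [-0.6    0.797  1.65   0.087  0.714 -0.426]
[[30.9, -85.6, 29.0], [-29.1, -85.6, 29.0]]
t 22.5 p [ 0.5493 -0.2217  0.0279] jaw -13.73 z [ 0.0174  0.0566 -0.9982] F [-0.1 -0.  -2.4] M [-0.14 -0.08  0.01] w 0.0159 q [-0.6    0.797  1.65   0.087  0.714 -0.426]
tips [[0.6, -0.1444, 0.0041], [0.5418, -0.1302, 0.0039]] mid-hm mm [  23.4 -362.7] heading -13.71
```

Pins are resting on the mat (tips z=0.004) and the handle is nearly level. Releasing.

carry_out --steps '[[[0, 0, 0], 0, 0.75], [[0, 0, 0], 0, 0.6], [[0, 0, 0], 0, 0.5], [[0, 0, 0], 0, 0.5], [[0, 0, 0.5], 0, 0.5], [[0, 0, 2], 0, 0.5], [[0, 0, 4], 0, 0.5], [[0, 0, 4], 0, 0.5], [[0, 0, 4], 0, 0.5]]'

```text
time: 23.4
position: [0.5453, -0.2186, 0.1725]
tool_rot: [0.992, -0.12, -0.001, -0.033]
ft_force: [0.3, 0.2, 0.1]
grip_width: 0.0433
```

Run:
```python
from h import *
for i in range(3): c=shot("wrist","w22")
st();s=shot("side","s2")
H,S=None,None
a=cv2.imread("pics/w22.png");b=cv2.imread("pics/s2.png")[130:250,220:400]
b=cv2.resize(b,(512,341),interpolation=cv2.INTER_CUBIC)
cv2.imwrite("pics/fin.png",cv2.resize(np.vstack([a[:330],b[:270]]),(512,600)))
for x in bosses(c): print(x.round(1),onz(c,x[0],x[1],.027).round(4))
```

```text
t 23.55 p [ 0.5477 -0.2201  0.1748] jaw -13.75 z [ 0.0135  0.0598 -0.9981] F [0.5 0.7 0.3] M [-0.02 -0.09 -0.02] w 0.0433 q [-0.599  0.572  1.581  0.067  1.012 -0.396]
[284.3 107.1  58. ] [ 0.5995 -0.1458  0.027 ]
[221.7 107.   57. ] [ 0.5412 -0.1315  0.027 ]
```

View pics/fin.png

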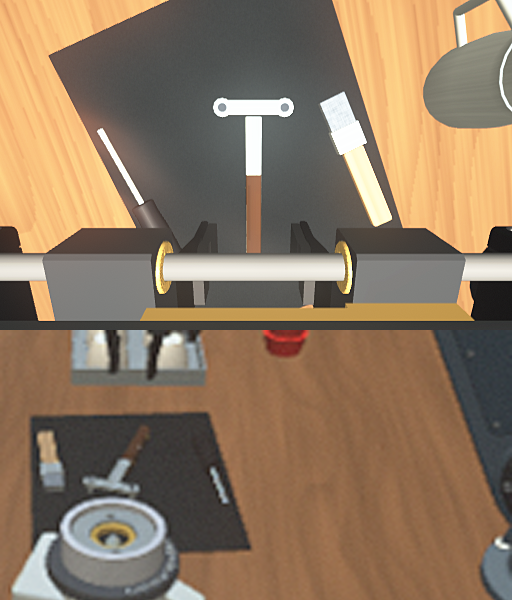

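The spanner lies on the mat, with bosses at (222,107) and (285,107). They cast to 60.0 mm apart at 27 mm height, so it is flat. The brush and screwdriver look unmoved and the gripper is clear, so I'm handing in.

```bash
python3 -c "
from h import *
st();robot.hand_in()"
```

```text
t 23.6 p [ 0.5463 -0.2192  0.1727] jaw -13.75 z [ 0.0095  0.0625 -0.998 ] F [ 0.1 -0.1 -0.2] M [-0.11 -0.07  0.05] w 0.0437 q [-0.599  0.575  1.583  0.067  1.012 -0.396]
the job is handed in; nothing more can be done
```

I turned the lock ring clockwise until it stopped hard, laid the spanner back flat on the mat and handed in at 23.6 s. No verdict is reported, and I could not read the ring's angle directly.

- **First turn:** I picked up the spanner, seated both pins and turned the ring. I then drove a little past where it stopped, and one pin came out of its hole because the tool had tilted by about 0.1 rad.
- **Second turn:** I lifted off, took out the sideways tilt and levelled the spanner. I then reseated the pins, with the tips about 5 mm below the ring face, and pushed again. The push met about 11 N and 1 N·m at the wrist, far above the ring's normal drag, and the pins stayed in.
- **Ring:** it turned about 1.02 rad from the start. Single readings of its heading after the first turn varied by about 3° (−79.0° to −82.1°). I take it as fully home because it did not move under the second push.
- **Spanner:** it slipped in pitch in the grip as the pins came out of the ring. I lowered the pins onto the mat first and let the handle settle before letting go. Afterwards the head measured 60.0 mm between pins at lying height, well inside the mat.
- **Surroundings:** the wrist force was near zero and the gripper was clear. The brush and screwdriver looked unmoved in the last picture. I did not check the other things again, but the arm passed well above them.

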